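# Restock and lock a freezer rack

## Robot

A 6-joint arm with a two-finger parallel gripper is mounted at the origin on the work surface. World frame = base frame: x ahead of the robot, y to its left, z up, the work surface at z = 0. Lengths are in m, angles in degrees, forces in N, time in s.
With the tool pointing down it reaches from about 0.35 to 0.725 m from the base axis. Payload 4.3 kg.
Tool frame: the origin (TCP) lies at the very end of the fingers, on their centre line; the grasp point (between the pads) lies 19 mm behind it (pinch_z is the z of the grasp point in the tool frame, in m); z points along the fingers, y is the line along which they close (so a half turn about z gives the same grasp; the last joint's range is limited). The gripper opens to 85 mm and grips with 20 to 120 N. Pads are 22 mm wide; open, the fingers measure 114 mm over their backs; the gripper's body (76 mm by 85 mm) begins 54 mm behind the grasp point. The pads swing forward as they close: fully open they stand 13 mm farther back than shut.
Start: joints at [-75.189, 21.618, 4.641, 73.018, 0, 83.68], TCP at [0.207, -0.536, 0.231] pointing down, gripper open.
Joint ranges: [-156.06, 156.06], [-48.1, 94.91], [-58.44, 69.94], [-101.28, 121.22], [-78.64, 73.56], [-180, 180]. Speed limits (degrees/s): [147.25, 147.25, 180, 180, 180, 180].

## Interface

Orientations are given as [roll, pitch, yaw] about the fixed x, y, z axes, in that order (R = Rz(yaw) Ry(pitch) Rx(roll)).
In Python, from rig import * gives the robot as it stands. The module is installed in compiled form; this text tells all that it offers.
- The arm moves only by the shell command python3 -m handwheel 'ROWS'. ROWS is JSON, a list of rows, each an object of numbers: "jaw": the closure, from -1 (fully open) to 1 (shut); "tx", "ty", "tz": the shift along the tool's x, y, z normalised to -1 to 1, where 1 is 0.4 m; "yaw": the turn about the tool's z normalised to -1 to 1, where 1 is 0.5 rad. In form: [{"jaw": .., "tx": .., "ty": .., "tz": .., "yaw": ..}, ...]. A call has 1 to 10 rows; each row is the pose to reach, as a shift and turn from the pose commanded when the call began, along the tool's axes at that moment; what a row does not reach only later rows make up. A row lasts 1/12 s, in which the tool goes at most 41.7 mm and 7.16 degrees, less where a joint would pass 70% of its speed; a pose out of reach is approached as far as the arm can. A call with a number of a shift or a turn outside -1 to 1 is refused whole. A call with a gripper value outside its range is refused whole. The fingers move at their own pace and stop on an object; the grip force is fixed at half the most. Time passes only in rows, so rows that repeat a pose let the fingers close. It gives the time, the measured TCP pose, the force, the opening and the grip force at its end, in the units of the state.
- get_state(): the state, without advancing time (a new reading comes with each control period).
- read_camera(name): name is "scene" or "side" or "wrist"; returns a dict with "pixels" (420x560x3 uint8, blue, green, red), "depth" (420x560 float32, m along the optical axis (not along the pixel's ray), 0 where there is no reading), "fx", "fy", "cx", "cy" (pixels), "dist_coeffs" ([k1, k2, p1, p2, k3] as OpenCV has them; the pictures are not rectified), "rvec" (rotation vector, rad) and "tvec" (3), from world to camera coordinates, as OpenCV has them; the wrist camera has in their place "mount" (4x4, takes a point from camera to tool coordinates, whose origin is the TCP and whose axes are the flange's). Camera axes: x right, y down, z forward; pixel columns grow to the right and rows downward; lengths in m; the calibration is good to about 2 mm. A picture is of the moment at which its call begins: read the wrist's pose just before it.
- hand_in(): hands the job in; it is judged then, once.
The state is a dict: "clock": time; "joint_pos": joint angles; "dq": joint speeds; "tau": joint torques, N m; "tool_pos": TCP position; "orientation": TCP orientation; "ft_force": force on the tool from outside, world axes, zero at the start; "torque": the same for the moment, N m; "width": finger opening in m; "gripper_force": force on a finger pad.
Only numpy, scipy, OpenCV 4.12 (cv2) and the standard library are available. Lean on these libraries where they do the work, as an engineer would, in place of code of your own. Each camera call takes 0.05 s, during which the arm holds its last target. There are 200 camera calls.

## Task

Restock the freezer rack that lies on its back on the bench: lift out every expired box (black lid) and stand it upright in the grey tray, and lower each fresh box into the bay with the labels of its lid's colour, without dropping it in. Then find the long locking rod with the orange handle in the blue tray and, tip first from the end with the red bay, thread it through the holes of all five partitions until its handle is home against the first. Leave the other things in the blue tray, leave the beaker, tube rack and tip box alone, and let go of everything.

Things in the scene. Friction and masses are not known exactly. Their poses are not given: they have to be found in the camera images.
- rack: Steel freezer rack, fixed, on its back, bays open upwards: 200 mm long (y), 96 mm wide (x); origin under its centre, z up. Floor 4 mm thick. Five partitions 4 mm thick, 66 mm high, at y = -98, -49, 0, 49, 98 mm make four bays, from +y: red, yellow, green, blue. Side lips with flanges are 20 mm high and reach 48 mm from the middle. A bail sticks out 34 mm at the -y end, 34 mm high.
- rack_entry (a point): Centre of the hole mouth on the outer face of the first (+y end) partition's ear, 77 mm above the bench; the rod enters here going towards the rack's -y. Axes as the rack's. Each partition has such an ear in its middle (x = 0), 26 mm wide, rising to 89 mm, with a round 12 mm hole along y, chamfered on the +y side; all five holes are in line. Keep the gripper's body over the ears.
- rack_exit (a point): Centre of the hole on the outer face of the last (-y end) ear, 200 mm from rack_entry. Axes as the rack's.
- bay_red (a point): Where the centre of the red-lidded box is when it stands fully down in its bay (the first bay of the rack, marked by red labels on its floor and on both side flanges). Axes as the rack's. The bay is 45 mm long in y between the partitions and 70 mm wide in x; its floor is 32 mm below this point.
- bay_yellow (a point): Where the centre of the yellow-lidded box is when it stands fully down in its bay (the second bay of the rack, marked by yellow labels on its floor and on both side flanges). Axes as the rack's. The bay is 45 mm long in y between the partitions and 70 mm wide in x; its floor is 32 mm below this point.
- bay_green (a point): Where the centre of the green-lidded box is when it stands fully down in its bay (the third bay of the rack, marked by green labels on its floor and on both side flanges). Axes as the rack's. The bay is 45 mm long in y between the partitions and 70 mm wide in x; its floor is 32 mm below this point.
- bay_blue (a point): Where the centre of the blue-lidded box is when it stands fully down in its bay (the last bay of the rack, marked by blue labels on its floor and on both side flanges). Axes as the rack's. The bay is 45 mm long in y between the partitions and 70 mm wide in x; its floor is 32 mm below this point.
- box_red: Fresh freezer box, slim, white, with a red lid on its +y side: a block 64 (x) x 40 (y) x 64 mm (z), about 0.12 kg, standing on edge on the bench; origin at its centre, z up. It may go into its bay either way round. Grip it across the 64 mm, near the top, so that the fingertips stay over the rack's 20 mm flanges. May be absent.
- box_yellow: Fresh freezer box, slim, white, with a yellow lid on its +y side: a block 64 (x) x 40 (y) x 64 mm (z), about 0.12 kg, standing on edge on the bench; origin at its centre, z up. It may go into its bay either way round. Grip it across the 64 mm, near the top, so that the fingertips stay over the rack's 20 mm flanges. May be absent.
- box_green: Fresh freezer box, slim, white, with a green lid on its +y side: a block 64 (x) x 40 (y) x 64 mm (z), about 0.12 kg, standing on edge on the bench; origin at its centre, z up. It may go into its bay either way round. Grip it across the 64 mm, near the top, so that the fingertips stay over the rack's 20 mm flanges. May be absent.
- box_blue: Fresh freezer box, slim, white, with a blue lid on its +y side: a block 64 (x) x 40 (y) x 64 mm (z), about 0.12 kg, standing on edge on the bench; origin at its centre, z up. It may go into its bay either way round. Grip it across the 64 mm, near the top, so that the fingertips stay over the rack's 20 mm flanges. May be absent.
- old_a: Expired freezer box, cardboard brown with a black lid, same size as the others (64 x 40 x 64 mm, about 0.1 kg), standing in a bay of the rack at the start, origin at its centre, x across the rack. May be absent.
- old_b: Expired freezer box, cardboard brown with a black lid, same size as the others (64 x 40 x 64 mm, about 0.1 kg), standing in a bay of the rack at the start, origin at its centre, x across the rack. May be absent.
- old_c: Expired freezer box, cardboard brown with a black lid, same size as the others (64 x 40 x 64 mm, about 0.1 kg), standing in a bay of the rack at the start, origin at its centre, x across the rack. May be absent.
- discard: Grey tray for the expired boxes, fixed, 150 (x) x 130 mm (y), walls 4 mm thick and 15 mm high, floor 4 mm thick; origin under its centre on the bench. Two boxes fit side by side along y (y = -28 and 28 mm).
- rod: Locking rod: orange heavy square handle 42 mm long, 20 x 20 mm, and a straight aluminium shaft 8 mm thick, 218 mm long, its last 12 mm tapered. Origin at the handle's centre (21 mm behind its front face), x along the rod to the tip. 0.15 kg, centre of mass in the handle: held there it stays level. It lies level in the tray on a face of its handle, tip roughly towards the tray's -y.
- rod_tip (a point): The point of the rod, 239 mm ahead of its origin.
- tray: Shallow blue tray, fixed, 220 (x) x 310 mm (y), walls 4 mm thick and 15 mm high, floor 4 mm thick; origin under its centre on the bench. Holds the rod and three other things, lying roughly lengthwise and in any order, some of them close together; beside the rod's handle there is room.
- short_rod: A shorter rod for a smaller rack, not wanted: black square handle 42 mm long, 20 x 20 mm, shaft 115 mm, pointing roughly to the tray's +y; origin at the centre of its handle, x towards its tip.
- forceps: Steel forceps, 155 mm long, 14 mm wide, 8 mm high; origin at the closed end's middle, x towards the tips.
- marker: White marker pen with a green cap, 120 mm long, 14 mm thick; origin in its barrel, x towards the cap.
- beaker: Glass beaker, 72 mm across, 95 mm high, to be left alone; origin under its centre.
- tube_rack: Orange rack with blue-capped tubes, 66 x 170 mm, 110 mm high, to be left alone; origin under its centre.
- tip_box: Yellow pipette tip box, 85 x 122 mm, 64 mm high, to be left alone; origin under its centre.
Mind the look-alikes: they are no part of the job. Leave any pink or purple look-alike of the box_green alone. Leave any purple look-alike of the box_blue alone.

How it is judged (in metres and radians):
On the way, in this order (a step that is already met when the one before it is completed fails the run):
1. every expired box stands in the grey tray and every fresh box stands fully down in the bay of its colour (horizontal distance between box_red and bay_red below 0.007 m and z of box_red in the frame of bay_red between -0.005 and 0.005 m and angle between each of box_red, box_yellow, box_green, box_blue's own z axis and vertical below 0.12 rad and horizontal distance between box_yellow and bay_yellow below 0.007 m and z of box_yellow in the frame of bay_yellow between -0.005 and 0.005 m and horizontal distance between box_green and bay_green below 0.007 m and z of box_green in the frame of bay_green between -0.005 and 0.005 m and horizontal distance between box_blue and bay_blue below 0.007 m and z of box_blue in the frame of bay_blue between -0.005 and 0.005 m and x of old_a in the frame of discard between -0.06 and 0.06 m and y of old_a in the frame of discard between -0.055 and 0.055 m and z of each of old_a, old_b, old_c in the frame of discard below 0.046 m and angle between each of old_a, old_b, old_c's own z axis and vertical below 0.2 rad and x of old_b in the frame of discard between -0.06 and 0.06 m and y of old_b in the frame of discard between -0.055 and 0.055 m and x of old_c in the frame of discard between -0.06 and 0.06 m and y of old_c in the frame of discard between -0.055 and 0.055 m), for 0.2 s.
2. the rod's tip is through the first two holes (x of rod_tip in the frame of rack_entry between -0.008 and 0.008 m and z of rod_tip in the frame of rack_entry between -0.008 and 0.008 m and y of rod_tip in the frame of rack_entry below -0.06 m and angle between the x axis of rod and the y axis of rack, either way round below 0.12 rad).
3. the rod is through all five holes and home against the first partition (y of rod in the frame of rack_entry below 0.029 m and y of rod_tip in the frame of rack_exit below -0.008 m and angle between the x axis of rod and the y axis of rack, either way round below 0.05 rad and x of rod in the frame of rack_entry between -0.007 and 0.007 m and z of rod in the frame of rack_entry between -0.007 and 0.007 m and x of rod_tip in the frame of rack_exit between -0.007 and 0.007 m and z of rod_tip in the frame of rack_exit between -0.007 and 0.007 m), for 0.2 s.
At the end, for the whole second after the job is handed in: Fresh boxes within 7 mm of their places in their colours' bays, down (5 mm), upright; expired ones upright in the grey tray; rod through all holes, handle face within 8 mm of the first, tip 8 mm past the last, in line (0.05 rad); short rod, forceps, marker in the blue tray; all at rest (all of step 1 and all of step 3 and x of short_rod in the frame of tray between -0.11 and 0.11 m and y of short_rod in the frame of tray between -0.155 and 0.155 m and z of each of short_rod, forceps, marker in the frame of tray below 0.05 m and x of forceps in the frame of tray between -0.11 and 0.11 m and y of forceps in the frame of tray between -0.155 and 0.155 m and x of marker in the frame of tray between -0.11 and 0.11 m and y of marker in the frame of tray between -0.155 and 0.155 m and linear speed of each of rod, box_red, box_yellow, box_green, box_blue, old_a, old_b, old_c below 0.01 m/s); the robot touches nothing.
It fails at once if the beaker is moved more than 30 mm (distance of beaker from where it was at the start of the episode above 0.03 m).
It fails at once if the tube rack is moved more than 30 mm (distance of tube_rack from where it was at the start of the episode above 0.03 m).
It fails at once if the tip box is moved more than 30 mm (distance of tip_box from where it was at the start of the episode above 0.03 m).
It fails at once if a box is dropped into its bay (faster than 0.6 m/s on the way down between the partitions) ((horizontal distance between box_red and bay_red below 0.02 m and z of box_red in the frame of bay_red between 0.006 and 0.06 m and linear speed of box_red above 0.6 m/s) or (horizontal distance between box_yellow and bay_yellow below 0.02 m and z of box_yellow in the frame of bay_yellow between 0.006 and 0.06 m and linear speed of box_yellow above 0.6 m/s) or (horizontal distance between box_green and bay_green below 0.02 m and z of box_green in the frame of bay_green between 0.006 and 0.06 m and linear speed of box_green above 0.6 m/s) or (horizontal distance between box_blue and bay_blue below 0.02 m and z of box_blue in the frame of bay_blue between 0.006 and 0.06 m and linear speed of box_blue above 0.6 m/s)).
Of box_red, box_yellow, box_green, box_blue only 3 to 4 are there at a start; the rules pass over those that are not, and their reading is None.
Of old_a, old_b, old_c only 1 to 2 are there at a start; the rules pass over those that are not, and their reading is None.
At some moment in a run one of rod may be knocked a few centimetres aside while the robot is not near it.
It also fails if it takes over 210 s, if anything falls off the work surface, if the arm or the gripper's body presses on something with over 40 N, if the wrist force passes 120 N, or if a joint passes its speed limit or range.

## Working session

There is one attempt and no reset: what is moved stays moved. The work goes in short steps, Python scripts to look and compute and a shell command to move; the robot and the scene stay as the last step left them, time stands still between calls to the robot, and variables do not carry over. Pictures are saved under pics/ and viewed, at most 14 in all, crops included, and the job is handed in when it is done.

```bash
mkdir -p pics; cat > h.py <<'E'
from rig import *
import numpy as np, cv2
from scipy.spatial.transform import Rotation as R
def toolT():
    s=get_state(); T=np.eye(4); T[:3,:3]=R.from_euler('xyz',s['orientation'],degrees=True).as_matrix(); T[:3,3]=s['tool_pos']; return T
def shot(name,fn=None):
    W=toolT(); c=read_camera(name)
    if 'mount' in c: T=W@np.array(c['mount'])
    else:
        T=np.eye(4); Rm=cv2.Rodrigues(np.array(c['rvec'],float))[0]; T[:3,:3]=Rm.T; T[:3,3]=-Rm.T@np.array(c['tvec'],float).ravel()
    c['T']=T; c['K']=np.array([[c['fx'],0,c['cx']],[0,c['fy'],c['cy']],[0,0,1]])
    if fn:
        cv2.imwrite('pics/'+fn+'.png',c['pixels']); np.savez('pics/'+fn+'.npz',T=T,K=c['K'],d=np.array(c['dist_coeffs']),depth=c['depth'],pixels=c['pixels'])
    return c
def load(fn):
    z=np.load('pics/'+fn+'.npz'); return dict(T=z['T'],K=z['K'],dist_coeffs=z['d'],depth=z['depth'],pixels=z['pixels'])
def rays(c,uv):
    p=cv2.undistortPoints(np.array(uv,float).reshape(-1,1,2),c['K'],np.array(c['dist_coeffs'],float)).reshape(-1,2)
    return np.c_[p,np.ones(len(p))]
def onz(c,uv,z):  # pixel -> world on plane z
    r=rays(c,uv)@c['T'][:3,:3].T; o=c['T'][:3,3]; return o+r*((z-o[2])/r[:,2])[:,None]
def bydepth(c,uv):
    d=np.array([c['depth'][int(round(v)),int(round(u))] for u,v in uv]); return (rays(c,uv)*d[:,None])@c['T'][:3,:3].T+c['T'][:3,3]
def proj(c,P):
    Ti=np.linalg.inv(c['T']); return cv2.projectPoints(np.array(P,float).reshape(-1,1,3),cv2.Rodrigues(Ti[:3,:3])[0],Ti[:3,3],c['K'],np.array(c['dist_coeffs'],float))[0].reshape(-1,2)
def cloud(c):
    h,w=c['depth'].shape; v,u=np.mgrid[:h,:w]; P=(rays(c,np.c_[u.ravel(),v.ravel()])*c['depth'].reshape(-1,1))@c['T'][:3,:3].T+c['T'][:3,3]
    P[c['depth'].ravel()==0]=np.nan; return P.reshape(h,w,3)
def go(x,y,z,yaw=None): # rows' numbers for world target
    T=toolT(); d=T[:3,:3].T@(np.array([x,y,z])-T[:3,3]); print('tx %.4f ty %.4f tz %.4f'%tuple(d/.4), 'pos',T[:3,3].round(4),'dist',np.linalg.norm(d).round(3))
    s=get_state(); print('rpy',np.round(s['orientation'],2),'q',np.round(s['joint_pos'],1),'t',s['clock'],'w',s['width'])
E
python3 - <<'E'
from h import *
print(get_state())
for n in('scene','side','wrist'):
    c=shot(n,n+'0'); print(n,c['T'].round(3).tolist(),c['K'].round(1).tolist(),c['dist_coeffs'])
E
```

```text
{'clock': 0.0, 'joint_pos': array([-7.51880777e+01,  2.16618512e+01,  4.56108579e+00,  7.30169676e+01,
        1.94979957e-04,  8.36806169e+01]), 'dq': array([-0.10342284, -0.01477615, -0.02480027, -0.02563209,  0.03515645,
       -0.05346047]), 'tau': array([ 1.68912407e-03, -4.63609529e+01,  2.69871891e+01,  2.09769438e-02,
        2.01674112e-05, -5.97118856e-06]), 'tool_pos': array([ 0.2071312 , -0.53568889,  0.23034883]), 'orientation': array([-1.79883004e+02, -1.31527176e-02,  2.11312918e+01]), 'ft_force': array([1.07568936, 0.26504375, 0.2688821 ]), 'torque': array([ 0.01663479,  0.00969175, -0.00167776]), 'gripper_force': 0.0, 'width': 0.08557094715287004}
scene [[-0.563, 0.692, -0.452, 0.985], [0.826, 0.481, -0.293, 0.205], [0.014, -0.539, -0.842, 0.881], [0.0, 0.0, 0.0, 1.0]] [[409.7, 0.0, 282.0], [0.0, 409.7, 213.4], [0.0, 0.0, 1.0]] [-0.09785718  0.          0.          0.          0.        ]
side [[-0.927, -0.261, 0.268, 0.196], [-0.374, 0.628, -0.683, 0.865], [0.01, -0.733, -0.68, 0.991], [0.0, 0.0, 0.0, 1.0]] [[453.2, 0.0, 281.9], [0.0, 453.2, 214.2], [0.0, 0.0, 1.0]] [0.05329608 0.         0.         0.         0.        ]
wrist [[0.36, -0.887, -0.289, 0.281], [-0.933, -0.343, -0.109, -0.509], [-0.002, 0.309, -0.951, 0.373], [0.0, 0.0, 0.0, 1.0]] [[301.5, 0.0, 282.3], [0.0, 301.5, 212.1], [0.0, 0.0, 1.0]] [-0.02777252  0.          0.          0.          0.        ]
```

View pics/scene0.png

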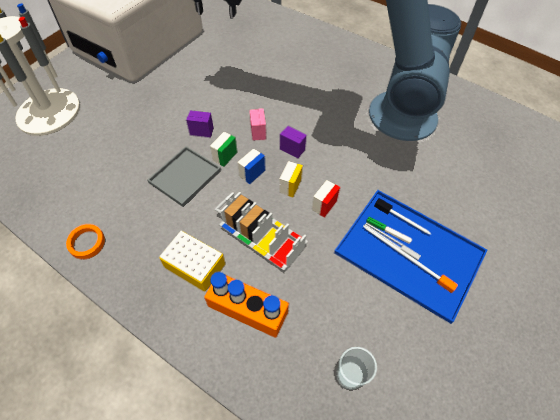

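View pics/side0.png

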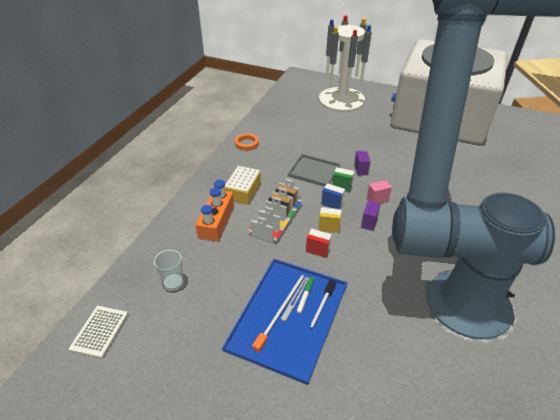

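The scene picture shows all four fresh boxes: green (224,149), blue (252,165), yellow (291,178), red (326,197). The purple (200,124), pink (258,124) and purple (292,141) boxes are look-alikes. Two brown and black expired boxes stand in the rack (239,210; 255,221). The orange-handled rod is in the blue tray (447,284). I'll make a top-down map next.

```bash
python3 - <<'E'
from h import *
x0,x1,y0,y1=.22,.72,-.48,.36; s=900
img=np.zeros((int((x1-x0)*s),int((y1-y0)*s),3),np.uint8); hm=np.full(img.shape[:2],-1.)
for n in('side0','scene0'):
    c=load(n); up=6
    for k in ('depth','pixels'):
        pass
    # upsample cloud
    P=cloud(c); P=cv2.resize(P,None,fx=4,fy=4,interpolation=cv2.INTER_NEAREST if 0 else cv2.INTER_LINEAR); C=cv2.resize(c['pixels'],None,fx=4,fy=4,interpolation=cv2.INTER_LINEAR)
    if n=='side0': continue
    r=((x1-P[...,0])*s); q=((y1-P[...,1])*s); ok=np.isfinite(r)&(r>=0)&(r<img.shape[0]-1)&(q>=0)&(q<img.shape[1]-1)
    r=r[ok].astype(int);q=q[ok].astype(int);z=P[...,2][ok];o=np.argsort(z)
    img[r[o],q[o]]=C[ok][o]; hm[r[o],q[o]]=z[o]
for k in range(int(np.ceil(x0*10)),8):
    cv2.putText(img,'%.1f'%(k/10),(0,int((x1-k/10)*s)),0,.4,(255,255,255)); cv2.line(img,(0,int((x1-k/10)*s)),(8,int((x1-k/10)*s)),(255,255,255))
for k in range(-4,4):
    cv2.putText(img,'%.1f'%(k/10),(int((y1-k/10)*s),10),0,.4,(255,255,255))
    cv2.line(img,(int((y1-k/10)*s),0),(int((y1-k/10)*s),20),(255,255,255))
np.save('hm.npy',hm)
cv2.imwrite('pics/top.png',img)
c=load('scene0'); cv2.imwrite('pics/crop1.png',cv2.resize(c['pixels'][95:285,140:350],None,fx=3.15,fy=3.15,interpolation=cv2.INTER_CUBIC))
E
```

```text
(no output)
```

View pics/top.png

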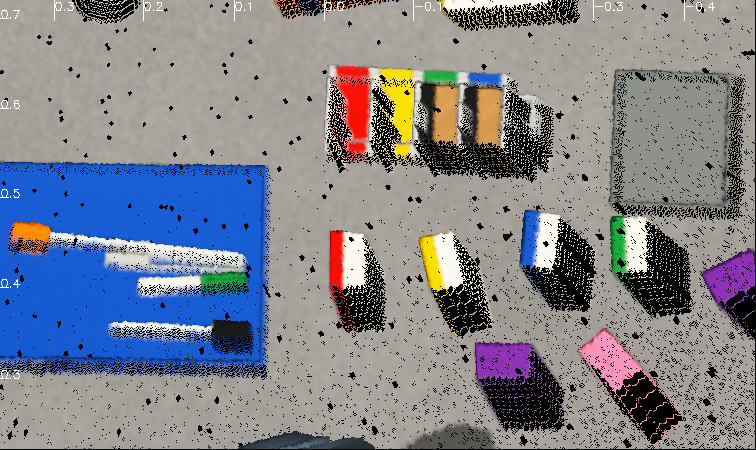

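View pics/crop1.png

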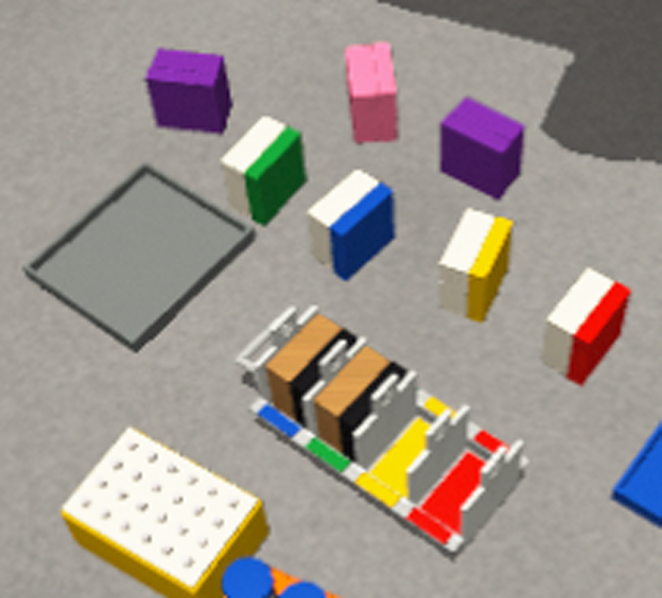

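The top map shows the rack near x 0.60, y 0 to -0.2, almost square to the world axes. The expired boxes are in the green and blue bays. Next I'll fit the box tops and the rack's partitions and ears.

```bash
python3 - <<'E'
from h import *
for n in('scene0','side0'):
    c=load(n); P=cloud(c); z=P[...,2]; print(n)
    m=((z>.058)&(z<.072)&(P[...,0]>.3)&(P[...,0]<.7)&(P[...,1]>-.5)&(P[...,1]<.05)).astype(np.uint8)
    k,l,st,ce=cv2.connectedComponentsWithStats(m)
    for i in range(1,k):
        if st[i,4]<60: continue
        Q=P[l==i]; r=cv2.minAreaRect((Q[:,:2]*1000).astype(np.float32)); print(st[i,4],np.round(r[0],1),np.round(r[1],1),round(r[2],1),'z',np.median(Q[:,2]).round(4),'bgr',c['pixels'][l==i].mean(0).round())
    m=(z>.078)&(z<.095)&(P[...,0]>.54)&(P[...,0]<.66)&(P[...,1]>-.25)&(P[...,1]<.05)
    k,l,st,ce=cv2.connectedComponentsWithStats(m.astype(np.uint8))
    for i in range(1,k):
        Q=P[l==i]; print('ear',st[i,4],np.median(Q,0).round(4),Q.min(0).round(3),Q.max(0).round(3))
    B,G,Rr=[c['pixels'][...,i].astype(int) for i in range(3)]
    t=(B>120)&(B-Rr>90)&(P[...,1]>.03); Q=P[t]; r=cv2.minAreaRect((Q[:,:2]*1000).astype(np.float32)); print('tray',np.round(r[0],1),np.round(r[1],1),r[2])
    t=(Rr>180)&(B<90)&(G<150)&(P[...,1]>.05)&(P[...,0]<.58); Q=P[t]; r=cv2.minAreaRect((Q[:,:2]*1000).astype(np.float32)); print('handle',np.round(r[0],1),np.round(r[1],1),r[2],Q[:,2].max())
    t=(abs(Rr-B)<25)&(P[...,1]<-.29)&(P[...,1]>-.5)&(P[...,0]>.45)&(P[...,0]<.68)&(z>.011)&(z<.019); Q=P[t]; r=cv2.minAreaRect((Q[:,:2]*1000).astype(np.float32)); print('discard',np.round(r[0],1),np.round(r[1],1),r[2])
E
```

```text
scene0
240 [ 411.8 -456.3] [41.8 62.9] 25.3 z 0.063 bgr [167.  48. 131.]
204 [ 319.2 -317.8] [63.9 40. ] 42.4 z 0.0631 bgr [182. 143. 246.]
256 [ 320.1 -199.4] [62.5 39.9] 89.5 z 0.0632 bgr [171.  50. 135.]
290 [ 447.7 -339.9] [64.8 41.8] 0.8 z 0.0634 bgr [159. 205. 156.]
313 [ 453.2 -239.7] [40.5 63.5] 84.7 z 0.0631 bgr [212. 172. 148.]
323 [ 429.3 -130.8] [66.1 40.4] 11.5 z 0.0628 bgr [137. 225. 240.]
347 [430.6 -26.9] [40.2 65.6] 89.7 z 0.0628 bgr [146. 157. 243.]
965 [ 592.6 -151. ] [103.6  70.3] 86.7 z 0.0666 bgr [ 88. 125. 155.]
74 [598.2 -53.6] [ 6.1 69.8] 87.1 z 0.0649 bgr [155. 164. 165.]
73 [599.5  -3.8] [ 4.5 70.4] 86.3 z 0.0653 bgr [158. 165. 166.]
ear 33 [ 0.5907 -0.1987  0.0872] [ 0.577 -0.202  0.079] [ 0.604 -0.196  0.093]
ear 37 [ 0.5948 -0.1504  0.0868] [ 0.579 -0.154  0.078] [ 0.606 -0.148  0.092]
ear 33 [ 0.5944 -0.1014  0.0874] [ 0.581 -0.105  0.079] [ 0.607 -0.099  0.091]
ear 36 [ 0.6009 -0.0526  0.0866] [ 0.584 -0.056  0.079] [ 0.61  -0.051  0.091]
ear 31 [ 0.6015 -0.0035  0.0881] [ 0.587 -0.006  0.079] [ 0.613 -0.001  0.091]
tray [540.2 210.4] [323.9 490. ] 85.
[... 678 characters left out ...]
]
61 [601.   -3.2] [10.2 70.6] 85.2 z 0.0628 bgr [148. 155. 153.]
214 [430.5 -23.2] [42.5 64.3] 86.4 z 0.0613 bgr [142. 151. 223.]
ear 21 [ 0.5908 -0.1977  0.0851] [ 0.579 -0.204  0.078] [ 0.605 -0.194  0.089]
ear 23 [ 0.5935 -0.1486  0.0842] [ 0.581 -0.154  0.079] [ 0.608 -0.145  0.091]
ear 24 [ 0.5949 -0.1003  0.0825] [ 0.583 -0.108  0.078] [ 0.609 -0.097  0.089]
ear 23 [ 0.5971 -0.0503  0.085 ] [ 0.586 -0.054  0.079] [ 0.61  -0.048  0.089]
ear 25 [ 0.6014 -0.0021  0.0853] [ 0.589 -0.006  0.079] [0.615 0.002 0.091]
tray [545.3 210.6] [325.1 477.6] 85.27765655517578
handle [460.2 327.2] [39.5 17. ] 83.1798324584961 0.026334599314823515
discard [ 547.  -379.8] [137.4 194.2] 89.83429718017578
```

```bash
cat >> h.py <<'E'
def plan(start,legs): # poses x,y,z,yawdeg with tool down
    for L in legs:
        a=np.radians(start[3]); d=np.array(L[:3])-np.array(start[:3])
        t=[d[0]*np.cos(a)+d[1]*np.sin(a), d[0]*np.sin(a)-d[1]*np.cos(a), -d[2]]; dy=-np.radians(L[3]-start[3])
        print(np.round(L,4).tolist(),'tx %.4f ty %.4f tz %.4f yaw %.4f'%(t[0]/.4,t[1]/.4,t[2]/.4,dy/.5),'rows',max(np.linalg.norm(d)/.0417,abs(np.degrees(dy))/7.16).round(1)); start=L
E
python3 - <<'E'
from h import *
plan((.2071,-.5357,.2303,21.13),[(.36,-.42,.25,49),(.50,-.28,.25,77),(.5952,-.1008,.25,87)])
E
```

```text
[0.36, -0.42, 0.25, 49.0] tx 0.4608 ty -0.1320 tz -0.0492 yaw -0.9728 rows 4.6
[0.5, -0.28, 0.25, 77.0] tx 0.4938 ty 0.0345 tz -0.0000 yaw -0.9774 rows 4.7
[0.5952, -0.1008, 0.25, 87.0] tx 0.4901 ty 0.1311 tz -0.0000 yaw -0.3491 rows 4.9
```

```bash
python3 -m handwheel '[{"jaw":-1,"tx":0.4608,"ty":-0.132,"tz":-0.0492,"yaw":-0.9728},{"jaw":-1,"tx":0.4608,"ty":-0.132,"tz":-0.0492,"yaw":-0.9728},{"jaw":-1,"tx":0.4608,"ty":-0.132,"tz":-0.0492,"yaw":-0.9728},{"jaw":-1,"tx":0.4608,"ty":-0.132,"tz":-0.0492,"yaw":-0.9728},{"jaw":-1,"tx":0.4608,"ty":-0.132,"tz":-0.0492,"yaw":-0.9728},{"jaw":-1,"tx":0.4608,"ty":-0.132,"tz":-0.0492,"yaw":-0.9728}]'
python3 -m handwheel '[{"jaw":-1,"tx":0.4938,"ty":0.0345,"tz":0,"yaw":-0.9774},{"jaw":-1,"tx":0.4938,"ty":0.0345,"tz":0,"yaw":-0.9774},{"jaw":-1,"tx":0.4938,"ty":0.0345,"tz":0,"yaw":-0.9774},{"jaw":-1,"tx":0.4938,"ty":0.0345,"tz":0,"yaw":-0.9774},{"jaw":-1,"tx":0.4938,"ty":0.0345,"tz":0,"yaw":-0.9774},{"jaw":-1,"tx":0.4938,"ty":0.0345,"tz":0,"yaw":-0.9774}]'
python3 -m handwheel '[{"jaw":-1,"tx":0.49,"ty":0.1311,"tz":0,"yaw":-0.349},{"jaw":-1,"tx":0.49,"ty":0.1311,"tz":0,"yaw":-0.349},{"jaw":-1,"tx":0.49,"ty":0.1311,"tz":0,"yaw":-0.349},{"jaw":-1,"tx":0.49,"ty":0.1311,"tz":0,"yaw":-0.349},{"jaw":-1,"tx":0.49,"ty":0.1311,"tz":0,"yaw":-0.349},{"jaw":-1,"tx":0.49,"ty":0.1311,"tz":0,"yaw":-0.349},{"jaw":-1,"tx":0.49,"ty":0.1311,"tz":0,"yaw":-0.349},{"jaw":-1,"tx":0.49,"ty":0.1311,"tz":0,"yaw":-0.349}]'
python3 - <<'E'
from h import *
go(.5952,-.1008,.25); c=shot('wrist','w1'); P=cloud(c); z=P[...,2]
m=(z>.078)&(z<.1)&(P[...,0]>.54)&(P[...,0]<.66)&(P[...,1]>-.25)&(P[...,1]<.05)
k,l,st,ce=cv2.connectedComponentsWithStats(m.astype(np.uint8))
for i in range(1,k):
    Q=P[l==i]; 
    if len(Q)>20: print('ear',st[i,4],Q.mean(0).round(4),Q.min(0).round(4),Q.max(0).round(4))
m=(z>.058)&(z<.075)&(P[...,0]>.3)&(P[...,0]<.7)
k,l,st,ce=cv2.connectedComponentsWithStats(m.astype(np.uint8))
for i in range(1,k):
    if st[i,4]<60: continue
    Q=P[l==i]; r=cv2.minAreaRect((Q[:,:2]*1000).astype(np.float32)); print(st[i,4],np.round(r[0],1),np.round(r[1],1),round(r[2],1),'z',np.median(Q[:,2]).round(4))
E
```

```text
clock: 0.65
tool_pos: [0.3639, -0.4174, 0.2515]
orientation: [180.0, -0.1, 49.4]
ft_force: [-0.3, -0.1, 0.6]
width: 0.0855
gripper_force: 0.0
clock: 1.15
tool_pos: [0.5032, -0.2767, 0.2504]
orientation: [180.0, -0.1, 77.3]
ft_force: [-0.1, -0.7, -0.0]
width: 0.0855
gripper_force: 0.0
clock: 1.82
tool_pos: [0.5948, -0.1025, 0.2506]
orientation: [-179.9, 0.0, 87.0]
ft_force: [-1.3, 0.2, -0.9]
width: 0.0852
gripper_force: 0.0
tx 0.0043 ty 0.0007 tz 0.0014 pos [ 0.5948 -0.1025  0.2506] dist 0.002
rpy [-1.7994e+02  5.0000e-02  8.6960e+01] q [-15.8  25.   12.6  77.6  -0.1  77.3] t 1.8167 w 0.08522420457275832
ear 140 [ 0.6001 -0.0069  0.0881] [ 0.5866 -0.0093  0.0798] [ 0.6124 -0.0047  0.0911]
ear 132 [ 0.5971 -0.0557  0.0885] [ 0.5843 -0.0582  0.078 ] [ 0.6102 -0.0533  0.0909]
ear 151 [ 0.5948 -0.1045  0.0877] [ 0.5821 -0.1078  0.0784] [ 0.6076 -0.1022  0.091 ]
ear 153 [ 0.5927 -0.1531  0.0872] [ 0.5798 -0.1567  0.0781] [ 0.6054 -0.151   0.0904]
ear 142 [ 0.5901 -0.2017  0.0866] [ 0.5779 -0.2047  0.0781] [ 0.6024 -0.1993  0.0909]
238 [599.8  -6.7] [ 3.9 69.4] 87.1 z 0.0658
2289 [429.2 -27.9] [39.8 65.2] 89.3 z 0.0634
216 [597.1 -55.9] [ 4.3 68.6] 87.1 z 0.066
4280 [ 592.4 -154.1] [103.1  69.9] 87.2 z 0.0674
1735 [ 428.3 -134.7] [63.9 40.8] 12.7 z 0.0634
1397 [ 319.5 -200.7] [39.1 63.3] 0.1 z 0.0632
183 [ 480.  -245.2] [40.6 11. ] 77.0 z 0.0629
463 [ 462.  -340.8] [34.3 43. ] 4.2 z 0.063
```

View pics/w1.png

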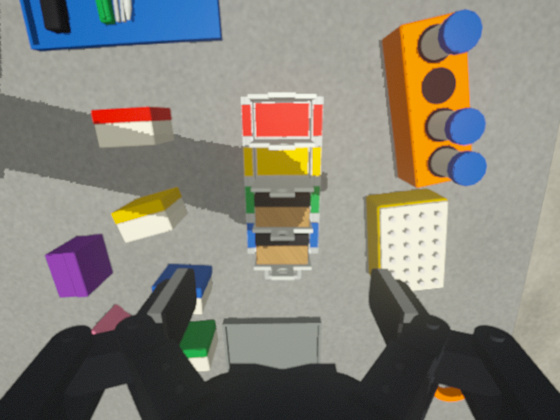

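The wrist view shows the rack straight ahead (243–322 px across). Red and yellow bays are empty, green and blue hold the black-lidded boxes, and the grey tray is at (272,340). I'll re-measure now that the arm has settled and fit the grey tray.

```bash
cat >> h.py <<'E'
def ears(c):
    P=cloud(c); z=P[...,2]; m=(z>.078)&(z<.1)&(P[...,0]>.54)&(P[...,0]<.66)&(P[...,1]>-.25)&(P[...,1]<.05)
    k,l,st,ce=cv2.connectedComponentsWithStats(m.astype(np.uint8)); o=[]
    for i in range(1,k):
        Q=P[l==i]
        if len(Q)>20: o.append((Q.min(0)+Q.max(0))/2)
    o=np.array(o); print('ears',o[:,:2].round(4).tolist()); return o
def tops(c,lo=.058,hi=.075,mn=200,box=(.28,.7,-.55,.35)):
    P=cloud(c); z=P[...,2]; m=(z>lo)&(z<hi)&(P[...,0]>box[0])&(P[...,0]<box[1])&(P[...,1]>box[2])&(P[...,1]<box[3])
    k,l,st,ce=cv2.connectedComponentsWithStats(m.astype(np.uint8))
    for i in range(1,k):
        if st[i,4]<mn: continue
        Q=P[l==i]; r=cv2.minAreaRect((Q[:,:2]*1000).astype(np.float32)); print(st[i,4],'c',np.round(r[0],1),np.round(r[1],1),round(r[2],1),'z',np.median(Q[:,2]).round(4),'bgr',c['pixels'][l==i].mean(0).round())
E
python3 - <<'E'
from h import *
go(.5952,-.1008,.25); c=shot('wrist','w2'); ears(c); tops(c)
print(onz(c,[(225,319),(320,317)],.015).round(4))
for n in('scene0','side0'): print(n); tops(load(n),.009,.021,20,(.46,.68,-.47,-.30))
E
```

```text
tx 0.0055 ty 0.0009 tz 0.0018 pos [ 0.5947 -0.103   0.2507] dist 0.002
rpy [-1.7995e+02  4.0000e-02  8.6890e+01] q [-15.8  25.   12.6  77.6  -0.   77.3] t 1.8667 w 0.08524038258208513
ears [[0.5995, -0.0068], [0.5973, -0.0555], [0.5947, -0.1046], [0.5926, -0.1532], [0.5904, -0.2027]]
2290 c [429.6 -27.9] [39.7 64.1] 89.2 z 0.0634 bgr [108. 127. 200.]
223 c [597.5 -55.7] [ 3.8 68.8] 87.1 z 0.0663 bgr [204. 216. 217.]
4311 c [ 592.4 -153.7] [102.6  70. ] 87.2 z 0.0674 bgr [ 91. 119. 135.]
1741 c [ 428.2 -134.7] [65.  40.2] 12.9 z 0.0634 bgr [130. 203. 215.]
1480 c [ 317.6 -200.9] [42.6 63.5] 1.1 z 0.0631 bgr [166.  68. 140.]
474 c [ 461.  -340.1] [35.2 40.5] 0.2 z 0.063 bgr [136. 186. 132.]
[[ 0.4975 -0.3118  0.015 ]
 [ 0.6398 -0.3158  0.015 ]]
scene0
437 c [ 565.1 -386.9] [135.2 153.4] 88.0 z 0.014 bgr [108. 113. 110.]
42 c [ 476.2 -335.5] [15.9 42.2] 25.1 z 0.0153 bgr [ 69. 104.  70.]
side0
45 c [ 636.7 -385.4] [135.7  21.1] 83.0 z 0.0123 bgr [111. 116. 113.]
24 c [ 578.1 -444.5] [14.3 66.9] 86.2 z 0.0127 bgr [95. 99. 96.]
25 c [ 511.9 -438.7] [22.3 50.8] 86.6 z 0.0117 bgr [104. 108. 106.]
42 c [ 578.  -320.2] [ 13.4 101.1] 86.1 z 0.0121 bgr [ 96. 100.  97.]
```

```bash
python3 - <<'E'
from h import *
plan((.5947,-.103,.2507,86.9),[(.5936,-.129,.036,87.06),(.5936,-.129,.15,87.06),(.567,-.412,.15,87.5),(.567,-.412,.038,87.5),(.567,-.412,.15,87.5),(.5912,-.178,.15,87.06),(.5912,-.178,.036,87.06)])
E
```

```text
[0.5936, -0.129, 0.036, 87.06] tx -0.0651 ty 0.0008 tz 0.5367 yaw -0.0056 rows 5.2
[0.5936, -0.129, 0.15, 87.06] tx 0.0000 ty 0.0000 tz -0.2850 yaw -0.0000 rows 2.7
[0.567, -0.412, 0.15, 87.5] tx -0.7100 ty -0.0301 tz -0.0000 yaw -0.0154 rows 6.8
[0.567, -0.412, 0.038, 87.5] tx 0.0000 ty 0.0000 tz 0.2800 yaw -0.0000 rows 2.7
[0.567, -0.412, 0.15, 87.5] tx 0.0000 ty 0.0000 tz -0.2800 yaw -0.0000 rows 2.7
[0.5912, -0.178, 0.15, 87.06] tx 0.5871 ty 0.0349 tz -0.0000 yaw 0.0154 rows 5.6
[0.5912, -0.178, 0.036, 87.06] tx 0.0000 ty 0.0000 tz 0.2850 yaw -0.0000 rows 2.7
```

```bash
python3 -m handwheel '[{"jaw":-1,"tx":-0.0651,"ty":0.001,"tz":0.1,"yaw":-0.0056},{"jaw":-1,"tx":-0.0651,"ty":0.001,"tz":0.2,"yaw":-0.0056},{"jaw":-1,"tx":-0.0651,"ty":0.001,"tz":0.3,"yaw":-0.0056},{"jaw":-1,"tx":-0.0651,"ty":0.001,"tz":0.4,"yaw":-0.0056},{"jaw":-1,"tx":-0.0651,"ty":0.001,"tz":0.45,"yaw":-0.0056},{"jaw":-1,"tx":-0.0651,"ty":0.001,"tz":0.5,"yaw":-0.0056},{"jaw":-1,"tx":-0.0651,"ty":0.001,"tz":0.5367,"yaw":-0.0056},{"jaw":-1,"tx":-0.0651,"ty":0.001,"tz":0.5367,"yaw":-0.0056}]'
python3 - <<'E'
from h import *
go(.5936,-.129,.036)
E
```

```text
clock: 2.58
tool_pos: [0.5907, -0.1283, 0.0327]
orientation: [-179.6, -0.1, 87.0]
ft_force: [-0.4, 0.9, -0.4]
width: 0.0853
gripper_force: 0.0
tx -0.0012 ty 0.0072 tz -0.0082 pos [ 0.5907 -0.1283  0.0327] dist 0.004
rpy [-1.7962e+02 -8.0000e-02  8.7000e+01] q [-18.3  32.5  -8.7  49.2  -0.   74.7] t 2.5833 w 0.08533441288159901
```

```bash
python3 -m handwheel '[{"jaw":-1,"tx":0,"ty":0.003,"tz":0,"yaw":0},{"jaw":1,"tx":0,"ty":0.003,"tz":0,"yaw":0},{"jaw":1,"tx":0,"ty":0.003,"tz":0,"yaw":0},{"jaw":1,"tx":0,"ty":0.003,"tz":0,"yaw":0},{"jaw":1,"tx":0,"ty":0.003,"tz":0,"yaw":0},{"jaw":1,"tx":0,"ty":0.003,"tz":0,"yaw":0},{"jaw":1,"tx":0,"ty":0.003,"tz":0,"yaw":0},{"jaw":1,"tx":0,"ty":0.003,"tz":0,"yaw":0}]'
python3 -m handwheel '[{"jaw":1,"tx":0,"ty":0,"tz":-0.05,"yaw":0},{"jaw":1,"tx":0,"ty":0,"tz":-0.1,"yaw":0},{"jaw":1,"tx":0,"ty":0,"tz":-0.15,"yaw":0},{"jaw":1,"tx":0,"ty":0,"tz":-0.2,"yaw":0},{"jaw":1,"tx":0,"ty":0,"tz":-0.285,"yaw":0},{"jaw":1,"tx":0,"ty":0,"tz":-0.285,"yaw":0}]'

```

```text
clock: 3.25
tool_pos: [0.596, -0.1285, 0.0384]
orientation: [179.9, 0.1, 87.1]
ft_force: [-3.2, -1.1, 6.0]
width: 0.063
gripper_force: 69.8
clock: 3.75
tool_pos: [0.5998, -0.1289, 0.1583]
orientation: [179.3, 0.2, 87.2]
ft_force: [1.0, 0.1, 0.4]
width: 0.0629
gripper_force: 69.1
```

```bash
python3 -m handwheel '[{"jaw":1,"tx":-0.08,"ty":-0.003,"tz":0,"yaw":0},{"jaw":1,"tx":-0.18,"ty":-0.01,"tz":0,"yaw":0},{"jaw":1,"tx":-0.28,"ty":-0.015,"tz":0,"yaw":0},{"jaw":1,"tx":-0.38,"ty":-0.02,"tz":0,"yaw":0},{"jaw":1,"tx":-0.48,"ty":-0.03,"tz":0,"yaw":-0.01},{"jaw":1,"tx":-0.58,"ty":-0.03,"tz":0,"yaw":-0.015},{"jaw":1,"tx":-0.66,"ty":-0.03,"tz":0,"yaw":-0.015},{"jaw":1,"tx":-0.71,"ty":-0.03,"tz":0,"yaw":-0.015},{"jaw":1,"tx":-0.71,"ty":-0.03,"tz":0,"yaw":-0.015},{"jaw":1,"tx":-0.71,"ty":-0.03,"tz":0,"yaw":-0.015}]'
python3 - <<'E'
from h import *
go(.567,-.412,.15); c=shot('scene','s1')
tops(c,.009,.021,60,(.46,.68,-.47,-.30))
cv2.imwrite('pics/s1c.png',cv2.resize(c['pixels'][90:290,120:360],None,fx=3,fy=3))
E
```

```text
clock: 4.58
tool_pos: [0.5694, -0.4121, 0.1506]
orientation: [179.9, 0.0, 87.5]
ft_force: [-0.8, 0.1, -1.3]
width: 0.0629
gripper_force: 69.0
tx -0.0000 ty -0.0061 tz 0.0014 pos [ 0.5694 -0.4121  0.1506] dist 0.002
rpy [1.7993e+02 3.0000e-02 8.7470e+01] q [-41.1  38.8  21.   72.1   0.   51.5] t 4.5833 w 0.06289211247188495
439 c [ 564.  -387.2] [136.  153.4] 87.7 z 0.0139 bgr [ 98. 103. 100.]
```

View pics/s1c.png

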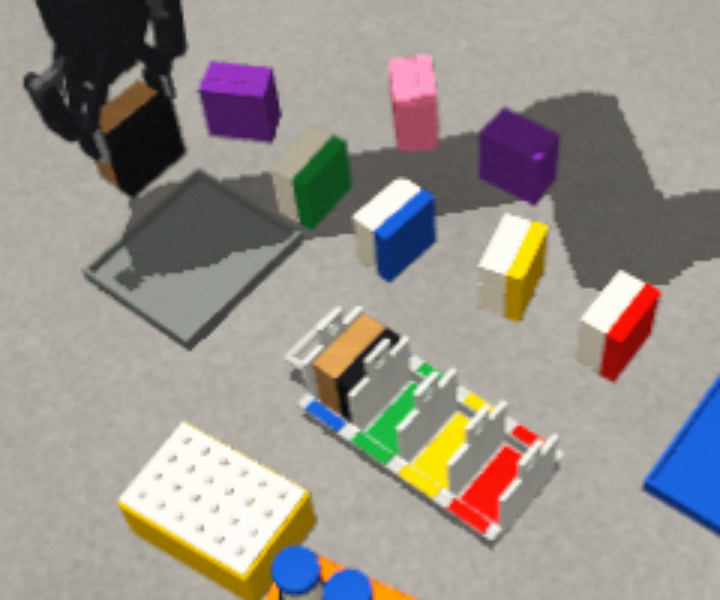

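The expired box hangs level over the grey tray (crop 140,150). I'll lower it, release, and go to the second one.

```bash
python3 -m handwheel '[{"jaw":1,"tx":0,"ty":-0.006,"tz":0.08,"yaw":0},{"jaw":1,"tx":0,"ty":-0.006,"tz":0.16,"yaw":0},{"jaw":1,"tx":0,"ty":-0.006,"tz":0.22,"yaw":0},{"jaw":1,"tx":0,"ty":-0.006,"tz":0.25,"yaw":0},{"jaw":1,"tx":0,"ty":-0.006,"tz":0.27,"yaw":0},{"jaw":1,"tx":0,"ty":-0.006,"tz":0.278,"yaw":0},{"jaw":1,"tx":0,"ty":-0.006,"tz":0.278,"yaw":0},{"jaw":1,"tx":0,"ty":-0.006,"tz":0.278,"yaw":0}]'
python3 -m handwheel '[{"jaw":-1,"tx":0,"ty":0,"tz":0,"yaw":0},{"jaw":-1,"tx":0,"ty":0,"tz":0,"yaw":0},{"jaw":-1,"tx":0,"ty":0,"tz":0,"yaw":0},{"jaw":-1,"tx":0,"ty":0,"tz":0,"yaw":0},{"jaw":-1,"tx":0,"ty":0,"tz":-0.1,"yaw":0},{"jaw":-1,"tx":0,"ty":0,"tz":-0.2,"yaw":0},{"jaw":-1,"tx":0,"ty":0,"tz":-0.278,"yaw":0},{"jaw":-1,"tx":0,"ty":0,"tz":-0.278,"yaw":0}]'
python3 -m handwheel '[{"jaw":-1,"tx":0.1,"ty":0.01,"tz":0,"yaw":0},{"jaw":-1,"tx":0.2,"ty":0.02,"tz":0,"yaw":0},{"jaw":-1,"tx":0.3,"ty":0.03,"tz":0,"yaw":0},{"jaw":-1,"tx":0.4,"ty":0.036,"tz":0,"yaw":0.01},{"jaw":-1,"tx":0.5,"ty":0.036,"tz":0,"yaw":0.015},{"jaw":-1,"tx":0.587,"ty":0.036,"tz":0,"yaw":0.015},{"jaw":-1,"tx":0.587,"ty":0.036,"tz":0,"yaw":0.015},{"jaw":-1,"tx":0.587,"ty":0.036,"tz":0,"yaw":0.015},{"jaw":-1,"tx":0.587,"ty":0.036,"tz":0,"yaw":0.015}]'
python3 - <<'E'
from h import *
go(.5912,-.178,.036); c=shot('wrist'); ears(c); tops(c); c=shot('scene'); tops(c,.06,.075,60,(.46,.68,-.48,-.30))
E
```

```text
clock: 5.3
tool_pos: [0.5683, -0.4111, 0.041]
orientation: [179.9, 0.1, 87.6]
ft_force: [-0.1, -0.8, -1.0]
width: 0.0632
gripper_force: 69.0
clock: 5.97
tool_pos: [0.5706, -0.4135, 0.1595]
orientation: [179.4, 0.5, 87.6]
ft_force: [0.5, 0.1, 1.5]
width: 0.0857
gripper_force: 0.0
clock: 6.72
tool_pos: [0.5917, -0.1769, 0.1505]
orientation: [180.0, 0.1, 87.2]
ft_force: [1.2, 0.5, 0.2]
width: 0.0856
gripper_force: 0.0
tx -0.0025 ty -0.0012 tz 0.2863 pos [ 0.5917 -0.1769  0.1505] dist 0.115
rpy [1.7997e+02 5.0000e-02 8.7170e+01] q [-22.5  28.3   2.9  64.6  -0.   70.3] t 6.7167 w 0.08563362799484392
ears [[0.597, -0.0558], [0.5945, -0.1047], [0.5925, -0.1535], [0.59, -0.2026]]
4538 c [430.5 -32.3] [34.5 62.2] 87.1 z 0.0633 bgr [143. 159. 200.]
800 c [596.7 -55.9] [ 4.3 69.9] 87.2 z 0.066 bgr [152. 162. 165.]
4080 c [ 429.1 -134.4] [65.6 40.2] 12.8 z 0.0634 bgr [ 77. 131. 141.]
4977 c [ 591.1 -178.5] [54.2 69.9] 87.2 z 0.0674 bgr [69. 87. 96.]
2324 c [ 452.  -243.1] [40.8 64.2] 84.5 z 0.0634 bgr [172. 146. 121.]
1255 c [ 315.9 -316.5] [66.1 28.4] 43.6 z 0.0632 bgr [142. 120. 202.]
296 c [ 569.7 -408.6] [40.8 63.9] 88.1 z 0.0674 bgr [ 58.  99. 132.]
```

```bash
python3 -m handwheel '[{"jaw":-1,"tx":-0.003,"ty":-0.001,"tz":0.08,"yaw":0},{"jaw":-1,"tx":-0.003,"ty":-0.001,"tz":0.16,"yaw":0},{"jaw":-1,"tx":-0.003,"ty":-0.001,"tz":0.23,"yaw":0},{"jaw":-1,"tx":-0.003,"ty":-0.001,"tz":0.27,"yaw":0},{"jaw":-1,"tx":-0.003,"ty":-0.001,"tz":0.285,"yaw":0},{"jaw":-1,"tx":-0.003,"ty":-0.001,"tz":0.285,"yaw":0},{"jaw":-1,"tx":-0.003,"ty":-0.001,"tz":0.285,"yaw":0}]'
python3 -m handwheel '[{"jaw":1,"tx":0,"ty":0,"tz":0,"yaw":0},{"jaw":1,"tx":0,"ty":0,"tz":0,"yaw":0},{"jaw":1,"tx":0,"ty":0,"tz":0,"yaw":0},{"jaw":1,"tx":0,"ty":0,"tz":0,"yaw":0},{"jaw":1,"tx":0,"ty":0,"tz":0,"yaw":0},{"jaw":1,"tx":0,"ty":0,"tz":0,"yaw":0},{"jaw":1,"tx":0,"ty":0,"tz":0,"yaw":0}]'
python3 -m handwheel '[{"jaw":1,"tx":0,"ty":0,"tz":-0.06,"yaw":0},{"jaw":1,"tx":0,"ty":0,"tz":-0.13,"yaw":0},{"jaw":1,"tx":0,"ty":0,"tz":-0.2,"yaw":0},{"jaw":1,"tx":0,"ty":0,"tz":-0.25,"yaw":0},{"jaw":1,"tx":0,"ty":0,"tz":-0.285,"yaw":0},{"jaw":1,"tx":0,"ty":0,"tz":-0.285,"yaw":0},{"jaw":1,"tx":0,"ty":0,"tz":-0.285,"yaw":0}]'
python3 - <<'E'
from h import *
go(.567,-.3555,.15)
E
```

```text
clock: 7.4
tool_pos: [0.5914, -0.1788, 0.0369]
orientation: [180.0, 0.0, 87.1]
ft_force: [-0.5, -0.6, -0.4]
width: 0.0855
gripper_force: 0.0
clock: 7.98
tool_pos: [0.5927, -0.1786, 0.0385]
orientation: [179.8, 0.1, 87.2]
ft_force: [-0.4, -0.5, 5.9]
width: 0.063
gripper_force: 67.6
clock: 8.57
tool_pos: [0.5917, -0.1779, 0.1511]
orientation: [179.9, 0.0, 87.2]
ft_force: [-0.5, 0.4, -1.0]
width: 0.0631
gripper_force: 66.6
tx -0.4465 ty -0.0397 tz 0.0030 pos [ 0.5917 -0.1779  0.1511] dist 0.179
rpy [1.7987e+02 5.0000e-02 8.7160e+01] q [-22.6  28.3   2.9  64.5  -0.   70.2] t 8.5667 w 0.06307641242705045
```

```bash
python3 -m handwheel '[{"jaw":1,"tx":-0.09,"ty":-0.01,"tz":0,"yaw":0},{"jaw":1,"tx":-0.18,"ty":-0.02,"tz":0,"yaw":0},{"jaw":1,"tx":-0.27,"ty":-0.03,"tz":0,"yaw":0},{"jaw":1,"tx":-0.36,"ty":-0.04,"tz":0,"yaw":0},{"jaw":1,"tx":-0.43,"ty":-0.04,"tz":0,"yaw":0},{"jaw":1,"tx":-0.447,"ty":-0.04,"tz":0,"yaw":0},{"jaw":1,"tx":-0.447,"ty":-0.04,"tz":0.08,"yaw":0},{"jaw":1,"tx":-0.447,"ty":-0.04,"tz":0.16,"yaw":0},{"jaw":1,"tx":-0.447,"ty":-0.04,"tz":0.21,"yaw":0},{"jaw":1,"tx":-0.447,"ty":-0.04,"tz":0.25,"yaw":0}]'
python3 -m handwheel '[{"jaw":1,"tx":0,"ty":0,"tz":0.02,"yaw":0},{"jaw":1,"tx":0,"ty":0,"tz":0.03,"yaw":0},{"jaw":1,"tx":0,"ty":0,"tz":0.03,"yaw":0},{"jaw":1,"tx":0,"ty":0,"tz":0.03,"yaw":0}]'
python3 -m handwheel '[{"jaw":-1,"tx":0,"ty":0,"tz":0,"yaw":0},{"jaw":-1,"tx":0,"ty":0,"tz":0,"yaw":0},{"jaw":-1,"tx":0,"ty":0,"tz":0,"yaw":0},{"jaw":-1,"tx":0,"ty":0,"tz":0,"yaw":0},{"jaw":-1,"tx":0,"ty":0,"tz":-0.1,"yaw":0},{"jaw":-1,"tx":0,"ty":0,"tz":-0.2,"yaw":0},{"jaw":-1,"tx":0.04,"ty":-0.1,"tz":-0.28,"yaw":0},{"jaw":-1,"tx":0.04,"ty":-0.2,"tz":-0.28,"yaw":0},{"jaw":-1,"tx":0.04,"ty":-0.3,"tz":-0.28,"yaw":0},{"jaw":-1,"tx":0.04,"ty":-0.3,"tz":-0.28,"yaw":0}]'
python3 - <<'E'
from h import *
go(.4477,-.34,.15); c=shot('wrist'); tops(c); c=shot('scene'); tops(c,.06,.075,60,(.46,.68,-.48,-.30))
E
```

```text
clock: 9.4
tool_pos: [0.5637, -0.3531, 0.0456]
orientation: [-179.7, -0.2, 87.2]
ft_force: [-0.1, 0.5, -1.6]
width: 0.0629
gripper_force: 66.8
clock: 9.73
tool_pos: [0.5656, -0.3545, 0.0384]
orientation: [-179.9, -0.0, 87.2]
ft_force: [-1.4, 1.4, 2.7]
width: 0.0632
gripper_force: 67.5
clock: 10.57
tool_pos: [0.4402, -0.3306, 0.1495]
orientation: [-179.6, -0.2, 87.0]
ft_force: [-0.3, 1.1, -0.9]
width: 0.0855
gripper_force: 0.0
tx -0.0224 ty 0.0200 tz -0.0013 pos [ 0.4402 -0.3306  0.1495] dist 0.012
rpy [-179.62   -0.19   87.03] q [-43.5  21.2  -8.2  60.9  -0.1  49.5] t 10.5667 w 0.08554438712173902
5675 c [ 317.2 -202.4] [41.6 63.1] 1.0 z 0.0634 bgr [140.  57. 117.]
966 c [ 590.2 -203. ] [ 5.  71.7] 86.9 z 0.0661 bgr [170. 177. 173.]
5089 c [ 452.1 -243.7] [40.3 63.7] 84.5 z 0.0635 bgr [234. 213. 192.]
3678 c [ 319.1 -320.9] [64.  40.3] 41.8 z 0.0634 bgr [166. 144. 223.]
3598 c [ 447.2 -342.3] [64.1 40.2] 2.4 z 0.0636 bgr [126. 162. 131.]
3819 c [ 565.9 -352.9] [40.2 64.4] 87.4 z 0.0674 bgr [ 82. 121. 144.]
2358 c [ 567.9 -411. ] [40.5 64.1] 86.9 z 0.0674 bgr [ 74. 105. 125.]
2244 c [ 411.  -458.7] [40.8 64.5] 25.9 z 0.0633 bgr [182.  82. 156.]
88 c [ 469.9 -338.8] [19.4 40.8] 3.6 z 0.0636 bgr [106. 141. 115.]
298 c [ 568.5 -409.5] [40.5 62.4] 86.9 z 0.067 bgr [ 56.  95. 127.]
351 c [ 566.7 -351. ] [42.5 64.9] 87.6 z 0.0673 bgr [ 56.  95. 128.]
```

```bash
python3 - <<'E'
from h import *
go(.4472,-.3423,.15)
p=get_state(); t=p['tool_pos']
plan((*t,p['orientation'][2]),[(.4472,-.3423,.034,92.4),(.4472,-.3423,.16,92.4),(.5935,-.1291,.16,87.1),(.5935,-.1291,.038,87.1),(.5935,-.1291,.16,87.1),(.4521,-.2435,.15,84.5),(.4521,-.2435,.034,84.5)])
E
```

```text
tx -0.0232 ty 0.0069 tz 0.0008 pos [ 0.4449 -0.3329  0.1503] dist 0.01
rpy [-1.7994e+02 -5.0000e-02  8.7040e+01] q [-43.3  21.5  -7.7  60.8   0.   49.6] t 10.6667 w 0.08526637183999883
[0.4472, -0.3423, 0.034, 92.4] tx -0.0232 ty 0.0069 tz 0.2908 yaw -0.1871 rows 2.8
[0.4472, -0.3423, 0.16, 92.4] tx 0.0000 ty 0.0000 tz -0.3150 yaw -0.0000 rows 3.0
[0.5935, -0.1291, 0.16, 87.1] tx 0.5172 ty 0.3877 tz -0.0000 yaw 0.1850 rows 6.2
[0.5935, -0.1291, 0.038, 87.1] tx 0.0000 ty 0.0000 tz 0.3050 yaw -0.0000 rows 2.9
[0.5935, -0.1291, 0.16, 87.1] tx 0.0000 ty 0.0000 tz -0.3050 yaw -0.0000 rows 2.9
[0.4521, -0.2435, 0.15, 84.5] tx -0.3035 ty -0.3386 tz 0.0250 yaw 0.0908 rows 4.4
[0.4521, -0.2435, 0.034, 84.5] tx 0.0000 ty 0.0000 tz 0.2900 yaw -0.0000 rows 2.8
```

```bash
python3 -m handwheel '[{"jaw":-1,"tx":-0.0232,"ty":0.007,"tz":0.06,"yaw":-0.187},{"jaw":-1,"tx":-0.0232,"ty":0.007,"tz":0.14,"yaw":-0.187},{"jaw":-1,"tx":-0.0232,"ty":0.007,"tz":0.22,"yaw":-0.187},{"jaw":-1,"tx":-0.0232,"ty":0.007,"tz":0.27,"yaw":-0.187},{"jaw":-1,"tx":-0.0232,"ty":0.007,"tz":0.29,"yaw":-0.187},{"jaw":-1,"tx":-0.0232,"ty":0.007,"tz":0.29,"yaw":-0.187},{"jaw":-1,"tx":-0.0232,"ty":0.007,"tz":0.29,"yaw":-0.187}]'
python3 -m handwheel '[{"jaw":1,"tx":0,"ty":0,"tz":0,"yaw":0},{"jaw":1,"tx":0,"ty":0,"tz":0,"yaw":0},{"jaw":1,"tx":0,"ty":0,"tz":0,"yaw":0},{"jaw":1,"tx":0,"ty":0,"tz":0,"yaw":0},{"jaw":1,"tx":0,"ty":0,"tz":0,"yaw":0},{"jaw":1,"tx":0,"ty":0,"tz":0,"yaw":0},{"jaw":1,"tx":0,"ty":0,"tz":0,"yaw":0}]'
python3 -m handwheel '[{"jaw":1,"tx":0,"ty":0,"tz":-0.06,"yaw":0},{"jaw":1,"tx":0,"ty":0,"tz":-0.13,"yaw":0},{"jaw":1,"tx":0,"ty":0,"tz":-0.2,"yaw":0},{"jaw":1,"tx":0,"ty":0,"tz":-0.27,"yaw":0},{"jaw":1,"tx":0,"ty":0,"tz":-0.315,"yaw":0},{"jaw":1,"tx":0,"ty":0,"tz":-0.315,"yaw":0},{"jaw":1,"tx":0,"ty":0,"tz":-0.315,"yaw":0}]'
python3 -m handwheel '[{"jaw":1,"tx":0.08,"ty":0.06,"tz":0,"yaw":0.03},{"jaw":1,"tx":0.16,"ty":0.12,"tz":0,"yaw":0.06},{"jaw":1,"tx":0.24,"ty":0.18,"tz":0,"yaw":0.09},{"jaw":1,"tx":0.32,"ty":0.24,"tz":0,"yaw":0.12},{"jaw":1,"tx":0.4,"ty":0.3,"tz":0,"yaw":0.15},{"jaw":1,"tx":0.48,"ty":0.36,"tz":0,"yaw":0.185},{"jaw":1,"tx":0.517,"ty":0.388,"tz":0,"yaw":0.185},{"jaw":1,"tx":0.517,"ty":0.388,"tz":0,"yaw":0.185},{"jaw":1,"tx":0.517,"ty":0.388,"tz":0,"yaw":0.185},{"jaw":1,"tx":0.517,"ty":0.388,"tz":0,"yaw":0.185}]'
python3 - <<'E'
from h import *
go(.5935,-.1291,.038)
E
```

```text
clock: 11.25
tool_pos: [0.4505, -0.3435, 0.0347]
orientation: [180.0, 0.0, 92.5]
ft_force: [0.1, -0.7, 0.2]
width: 0.0853
gripper_force: 0.0
clock: 11.83
tool_pos: [0.451, -0.3446, 0.0365]
orientation: [179.8, 0.2, 92.5]
ft_force: [0.1, 0.3, 7.0]
width: 0.0628
gripper_force: 67.9
clock: 12.42
tool_pos: [0.4502, -0.3437, 0.1614]
orientation: [179.9, 0.1, 92.5]
ft_force: [0.7, -0.8, -1.8]
width: 0.0628
gripper_force: 67.1
clock: 13.25
tool_pos: [0.594, -0.1297, 0.1586]
orientation: [-179.8, -0.0, 87.2]
ft_force: [-0.4, -0.8, -0.8]
width: 0.063
gripper_force: 67.0
tx 0.0013 ty -0.0004 tz 0.3014 pos [ 0.594  -0.1297  0.1586] dist 0.121
rpy [-1.7982e+02 -1.0000e-02  8.7200e+01] q [-18.3  27.2   2.3  65.3  -0.   74.5] t 13.25 w 0.06300074153124617
```

```bash
cat >> h.py <<'E'
def held(ch): # front face (+y) of held box in wrist view, relative to rack axes at TCP
    T=toolT(); c=shot('wrist'); P=cloud(c); px=c['pixels'].astype(int); B,G,Rr=px[...,0],px[...,1],px[...,2]
    m={'g':(G-Rr>50)&(G-B>30),'b':(B-Rr>60),'y':(Rr>120)&(G>90)&(B<70),'r':(Rr>120)&(G<70)&(B<70)}[ch]
    D=P-T[:3,3]; a=np.radians(2.9); y=D[...,1]*np.cos(a)+D[...,0]*np.sin(a); x=D[...,0]*np.cos(a)-D[...,1]*np.sin(a)
    m&=(abs(D[...,2])<.045)&(abs(D[...,0])<.05)&(abs(D[...,1])<.045)&(D[...,1]>0)
    Q=np.c_[x[m],y[m],D[...,2][m]]; print('held n',m.sum(),'min',np.percentile(Q,2,0).round(4),'med',np.median(Q,0).round(4),'max',np.percentile(Q,98,0).round(4)); return c
E
python3 - <<'E'
from h import *
c=held('g'); ears(c); go(.5935,-.1291,.038)
E
```

```text
held n 8846 min [-0.0291  0.0086 -0.0279] med [-0.0015  0.0215  0.0255] max [0.0291 0.0223 0.0286]
ears [[0.5995, -0.0068], [0.5969, -0.0557], [0.5948, -0.1048]]
tx 0.0026 ty -0.0008 tz 0.3024 pos [ 0.5941 -0.1302  0.159 ] dist 0.121
rpy [-1.7985e+02 -1.0000e-02  8.7150e+01] q [-18.3  27.2   2.4  65.3  -0.   74.5] t 13.3 w 0.06247538745519237
```

```bash
python3 -m handwheel '[{"jaw":1,"tx":0,"ty":0,"tz":0.05,"yaw":0},{"jaw":1,"tx":0,"ty":0,"tz":0.1,"yaw":0},{"jaw":1,"tx":0,"ty":0,"tz":0.14,"yaw":0},{"jaw":1,"tx":0,"ty":0,"tz":0.18,"yaw":0},{"jaw":1,"tx":0,"ty":0,"tz":0.22,"yaw":0},{"jaw":1,"tx":0,"ty":0,"tz":0.25,"yaw":0},{"jaw":1,"tx":0,"ty":0,"tz":0.28,"yaw":0},{"jaw":1,"tx":0,"ty":0,"tz":0.295,"yaw":0},{"jaw":1,"tx":0,"ty":0,"tz":0.298,"yaw":0},{"jaw":1,"tx":0,"ty":0,"tz":0.298,"yaw":0}]'
```

```text
clock: 14.13
tool_pos: [0.5946, -0.1306, 0.041]
orientation: [-180.0, 0.0, 87.1]
ft_force: [0.1, -1.0, -0.7]
width: 0.0627
gripper_force: 67.0
```

```bash
python3 -m handwheel '[{"jaw":-1,"tx":0,"ty":0,"tz":0,"yaw":0},{"jaw":-1,"tx":0,"ty":0,"tz":0,"yaw":0},{"jaw":-1,"tx":0,"ty":0,"tz":0,"yaw":0},{"jaw":-1,"tx":0,"ty":0,"tz":0,"yaw":0},{"jaw":-1,"tx":0,"ty":0,"tz":-0.09,"yaw":0},{"jaw":-1,"tx":0,"ty":0,"tz":-0.18,"yaw":0},{"jaw":-1,"tx":0,"ty":0,"tz":-0.27,"yaw":0},{"jaw":-1,"tx":0,"ty":0,"tz":-0.28,"yaw":0}]'
python3 -m handwheel '[{"jaw":-1,"tx":-0.06,"ty":-0.07,"tz":0,"yaw":0},{"jaw":-1,"tx":-0.12,"ty":-0.14,"tz":0,"yaw":0.02},{"jaw":-1,"tx":-0.18,"ty":-0.21,"tz":0,"yaw":0.04},{"jaw":-1,"tx":-0.24,"ty":-0.28,"tz":0,"yaw":0.09},{"jaw":-1,"tx":-0.3,"ty":-0.342,"tz":0,"yaw":0.09},{"jaw":-1,"tx":-0.3,"ty":-0.342,"tz":0,"yaw":0.09},{"jaw":-1,"tx":-0.3,"ty":-0.342,"tz":0,"yaw":0.09},{"jaw":-1,"tx":-0.3,"ty":-0.342,"tz":0,"yaw":0.09},{"jaw":-1,"tx":-0.3,"ty":-0.342,"tz":0,"yaw":0.09}]'
python3 - <<'E'
from h import *
c=shot('wrist'); tops(c); p=get_state(); t=p['tool_pos']
plan((*t,p['orientation'][2]),[(.4521,-.2435,.033,84.5),(.4521,-.2435,.16,84.5),(.5910,-.1780,.16,87.1),(.5910,-.1780,.04,87.1),(.591,-.178,.16,87.1),(.4285,-.1345,.15,102.8)])
E
```

```text
clock: 14.8
tool_pos: [0.5994, -0.1308, 0.1608]
orientation: [179.3, 0.2, 87.2]
ft_force: [0.7, 0.3, 1.2]
width: 0.0853
gripper_force: 0.0
clock: 15.55
tool_pos: [0.4539, -0.2423, 0.1532]
orientation: [179.9, 0.0, 84.7]
ft_force: [1.0, 0.4, -0.2]
width: 0.0851
gripper_force: 0.0
7045 c [ 593.3 -125.7] [46.2 71.2] 86.7 z 0.0675 bgr [157. 197. 166.]
5355 c [ 428.3 -134.3] [63.8 40.6] 12.7 z 0.0635 bgr [139. 229. 238.]
446 c [ 591.9 -153.8] [ 4.6 71.1] 86.5 z 0.0661 bgr [176. 186. 183.]
4027 c [ 317.5 -201.7] [41.2 64.4] 1.3 z 0.0634 bgr [115.  48.  95.]
483 c [ 589.7 -202.4] [ 4.6 71.1] 87.1 z 0.0661 bgr [174. 183. 180.]
3598 c [ 452.1 -243.7] [40.2 64. ] 84.0 z 0.0636 bgr [141. 128. 116.]
1058 c [ 311.8 -312.4] [64.9 17.9] 42.0 z 0.0638 bgr [168. 145. 228.]
629 c [ 583.7 -345.5] [24.9 30.1] 83.2 z 0.0675 bgr [47. 54. 58.]
[0.4521, -0.2435, 0.033, 84.5] tx -0.0039 ty -0.0043 tz 0.3004 yaw 0.0084 rows 2.9
[0.4521, -0.2435, 0.16, 84.5] tx 0.0000 ty 0.0000 tz -0.3175 yaw -0.0000 rows 3.0
[0.591, -0.178, 0.16, 87.1] tx 0.1963 ty 0.3300 tz -0.0000 yaw -0.0908 rows 3.7
[0.591, -0.178, 0.04, 87.1] tx 0.0000 ty 0.0000 tz 0.3000 yaw -0.0000 rows 2.9
[0.591, -0.178, 0.16, 87.1] tx 0.0000 ty 0.0000 tz -0.3000 yaw -0.0000 rows 2.9
[0.4285, -0.1345, 0.15, 102.8] tx 0.0881 ty -0.4112 tz 0.0250 yaw -0.5480 rows 4.0
```

```bash
python3 -m handwheel '[{"jaw":-1,"tx":-0.004,"ty":-0.004,"tz":0.08,"yaw":0.012},{"jaw":-1,"tx":-0.004,"ty":-0.004,"tz":0.16,"yaw":0.012},{"jaw":-1,"tx":-0.004,"ty":-0.004,"tz":0.24,"yaw":0.012},{"jaw":-1,"tx":-0.004,"ty":-0.004,"tz":0.28,"yaw":0.012},{"jaw":-1,"tx":-0.004,"ty":-0.004,"tz":0.297,"yaw":0.012},{"jaw":-1,"tx":-0.004,"ty":-0.004,"tz":0.297,"yaw":0.012},{"jaw":-1,"tx":-0.004,"ty":-0.004,"tz":0.297,"yaw":0.012}]'
python3 -m handwheel '[{"jaw":1,"tx":0,"ty":0,"tz":0,"yaw":0},{"jaw":1,"tx":0,"ty":0,"tz":0,"yaw":0},{"jaw":1,"tx":0,"ty":0,"tz":0,"yaw":0},{"jaw":1,"tx":0,"ty":0,"tz":0,"yaw":0},{"jaw":1,"tx":0,"ty":0,"tz":0,"yaw":0},{"jaw":1,"tx":0,"ty":0,"tz":0,"yaw":0},{"jaw":1,"tx":0,"ty":0,"tz":0,"yaw":0}]'
python3 -m handwheel '[{"jaw":1,"tx":0,"ty":0,"tz":-0.06,"yaw":0},{"jaw":1,"tx":0,"ty":0,"tz":-0.13,"yaw":0},{"jaw":1,"tx":0,"ty":0,"tz":-0.2,"yaw":0},{"jaw":1,"tx":0,"ty":0,"tz":-0.27,"yaw":0},{"jaw":1,"tx":0,"ty":0,"tz":-0.315,"yaw":0},{"jaw":1,"tx":0,"ty":0,"tz":-0.315,"yaw":0},{"jaw":1,"tx":0,"ty":0,"tz":-0.315,"yaw":0}]'
python3 -m handwheel '[{"jaw":1,"tx":0.04,"ty":0.07,"tz":0,"yaw":0},{"jaw":1,"tx":0.08,"ty":0.14,"tz":0,"yaw":-0.03},{"jaw":1,"tx":0.12,"ty":0.21,"tz":0,"yaw":-0.06},{"jaw":1,"tx":0.16,"ty":0.28,"tz":0,"yaw":-0.09},{"jaw":1,"tx":0.196,"ty":0.33,"tz":0,"yaw":-0.095},{"jaw":1,"tx":0.196,"ty":0.33,"tz":0,"yaw":-0.095},{"jaw":1,"tx":0.196,"ty":0.33,"tz":0,"yaw":-0.095},{"jaw":1,"tx":0.196,"ty":0.33,"tz":0,"yaw":-0.095},{"jaw":1,"tx":0.196,"ty":0.33,"tz":0,"yaw":-0.095}]'
python3 - <<'E'
from h import *
c=held('b'); ears(c); go(.5910,-.1780,.04)
E
```

```text
clock: 16.18
tool_pos: [0.452, -0.244, 0.0348]
orientation: [180.0, 0.0, 84.4]
ft_force: [0.5, 0.9, -0.6]
width: 0.0854
gripper_force: 0.0
clock: 16.77
tool_pos: [0.4528, -0.2454, 0.0363]
orientation: [179.8, 0.1, 84.3]
ft_force: [0.3, 0.8, 6.7]
width: 0.0629
gripper_force: 67.1
clock: 17.35
tool_pos: [0.4521, -0.245, 0.1616]
orientation: [179.8, 0.1, 84.3]
ft_force: [-0.3, 1.1, -1.0]
width: 0.0632
gripper_force: 66.4
clock: 18.1
tool_pos: [0.5888, -0.1796, 0.1593]
orientation: [-179.9, -0.0, 87.0]
ft_force: [-0.2, 0.6, -0.6]
width: 0.0626
gripper_force: 66.4
held n 9187 min [-0.0292  0.0077 -0.0281] med [-0.001   0.0207  0.0247] max [0.0294 0.0214 0.0288]
ears [[0.597, -0.0558], [0.5948, -0.1047], [0.5923, -0.1537]]
tx 0.0046 ty 0.0053 tz 0.2992 pos [ 0.589  -0.1798  0.1597] dist 0.12
rpy [-1.7991e+02 -1.0000e-02  8.6940e+01] q [-22.9  28.    3.8  65.9  -0.   70.2] t 18.15 w 0.06261484855445261
```

```bash
python3 -m handwheel '[{"jaw":1,"tx":0.0025,"ty":0.005,"tz":0.05,"yaw":0},{"jaw":1,"tx":0.0025,"ty":0.005,"tz":0.1,"yaw":0},{"jaw":1,"tx":0.0025,"ty":0.005,"tz":0.14,"yaw":0},{"jaw":1,"tx":0.0025,"ty":0.005,"tz":0.18,"yaw":0},{"jaw":1,"tx":0.0025,"ty":0.005,"tz":0.22,"yaw":0},{"jaw":1,"tx":0.0025,"ty":0.005,"tz":0.25,"yaw":0},{"jaw":1,"tx":0.0025,"ty":0.005,"tz":0.28,"yaw":0},{"jaw":1,"tx":0.0025,"ty":0.005,"tz":0.296,"yaw":0},{"jaw":1,"tx":0.0025,"ty":0.005,"tz":0.3,"yaw":0},{"jaw":1,"tx":0.0025,"ty":0.005,"tz":0.3,"yaw":0}]'
python3 - <<'E'
from h import *
p=get_state(); t=p['tool_pos']
plan((*t,87),[(t[0],t[1],.155,87.),(.4284,-.1345,.15,102.8)])
E
```

```text
clock: 18.98
tool_pos: [0.5916, -0.1789, 0.0406]
orientation: [-180.0, 0.0, 87.0]
ft_force: [0.7, -0.1, -0.7]
width: 0.0626
gripper_force: 66.5
[0.5916, -0.1789, 0.155, 87.0] tx 0.0000 ty 0.0000 tz -0.2859 yaw -0.0000 rows 2.7
[0.4284, -0.1345, 0.15, 102.8] tx 0.0895 ty -0.4134 tz 0.0125 yaw -0.5515 rows 4.1
```

```bash
python3 -m handwheel '[{"jaw":-1,"tx":0,"ty":0,"tz":0,"yaw":0},{"jaw":-1,"tx":0,"ty":0,"tz":0,"yaw":0},{"jaw":-1,"tx":0,"ty":0,"tz":0,"yaw":0},{"jaw":-1,"tx":0,"ty":0,"tz":0,"yaw":0},{"jaw":-1,"tx":0,"ty":0,"tz":-0.09,"yaw":0},{"jaw":-1,"tx":0,"ty":0,"tz":-0.18,"yaw":0},{"jaw":-1,"tx":0,"ty":0,"tz":-0.27,"yaw":0},{"jaw":-1,"tx":0,"ty":0,"tz":-0.28,"yaw":0}]'
python3 -m handwheel '[{"jaw":-1,"tx":0.02,"ty":-0.09,"tz":0,"yaw":-0.1},{"jaw":-1,"tx":0.04,"ty":-0.18,"tz":0,"yaw":-0.2},{"jaw":-1,"tx":0.06,"ty":-0.27,"tz":0,"yaw":-0.3},{"jaw":-1,"tx":0.08,"ty":-0.36,"tz":0,"yaw":-0.4},{"jaw":-1,"tx":0.09,"ty":-0.413,"tz":0,"yaw":-0.55},{"jaw":-1,"tx":0.09,"ty":-0.413,"tz":0,"yaw":-0.55},{"jaw":-1,"tx":0.09,"ty":-0.413,"tz":0,"yaw":-0.55},{"jaw":-1,"tx":0.09,"ty":-0.413,"tz":0,"yaw":-0.55},{"jaw":-1,"tx":0.09,"ty":-0.413,"tz":0,"yaw":-0.55}]'
python3 - <<'E'
from h import *
c=shot('wrist'); tops(c); p=get_state(); t=p['tool_pos']
plan((*t,p['orientation'][2]),[(.4284,-.1345,.034,102.7),(.4284,-.1345,.16,102.7),(.5959,-.0808,.16,87.1)])
E
```

```text
clock: 19.65
tool_pos: [0.5962, -0.18, 0.1599]
orientation: [179.4, 0.2, 87.0]
ft_force: [0.9, 0.3, 0.6]
width: 0.085
gripper_force: 0.0
clock: 20.4
tool_pos: [0.4309, -0.1346, 0.1527]
orientation: [179.9, 0.1, 102.7]
ft_force: [-0.0, 0.3, -0.3]
width: 0.0855
gripper_force: 0.0
5326 c [429. -28.] [40.3 63.9] 89.3 z 0.0636 bgr [165. 183. 241.]
582 c [591.2  -6.4] [ 5.1 55.7] 86.7 z 0.0659 bgr [147. 156. 155.]
301 c [596.  -55.5] [ 4.2 70.2] 87.2 z 0.0661 bgr [171. 181. 189.]
3649 c [ 428.2 -134.3] [64.1 39.9] 12.7 z 0.0636 bgr [ 91. 157. 169.]
6860 c [ 591.7 -153.6] [103.1  71.1] 87.6 z 0.0674 bgr [176. 194. 171.]
3111 c [ 317.1 -201.8] [40.8 64.1] 1.8 z 0.0633 bgr [172.  74. 147.]
[0.4284, -0.1345, 0.034, 102.7] tx 0.0013 ty -0.0057 tz 0.2963 yaw 0.0020 rows 2.8
[0.4284, -0.1345, 0.16, 102.7] tx 0.0000 ty 0.0000 tz -0.3150 yaw -0.0000 rows 3.0
[0.5959, -0.0808, 0.16, 87.1] tx 0.0389 ty 0.4380 tz -0.0000 yaw 0.5445 rows 4.2
```

```bash
python3 -m handwheel '[{"jaw":-1,"tx":0.003,"ty":-0.005,"tz":0.08,"yaw":0},{"jaw":-1,"tx":0.003,"ty":-0.005,"tz":0.16,"yaw":0},{"jaw":-1,"tx":0.003,"ty":-0.005,"tz":0.24,"yaw":0},{"jaw":-1,"tx":0.003,"ty":-0.005,"tz":0.28,"yaw":0},{"jaw":-1,"tx":0.003,"ty":-0.005,"tz":0.297,"yaw":0},{"jaw":-1,"tx":0.003,"ty":-0.005,"tz":0.297,"yaw":0},{"jaw":-1,"tx":0.003,"ty":-0.005,"tz":0.297,"yaw":0}]'
python3 -m handwheel '[{"jaw":1,"tx":0,"ty":0,"tz":0,"yaw":0},{"jaw":1,"tx":0,"ty":0,"tz":0,"yaw":0},{"jaw":1,"tx":0,"ty":0,"tz":0,"yaw":0},{"jaw":1,"tx":0,"ty":0,"tz":0,"yaw":0},{"jaw":1,"tx":0,"ty":0,"tz":0,"yaw":0},{"jaw":1,"tx":0,"ty":0,"tz":0,"yaw":0},{"jaw":1,"tx":0,"ty":0,"tz":0,"yaw":0}]'
python3 -m handwheel '[{"jaw":1,"tx":0,"ty":0,"tz":-0.06,"yaw":0},{"jaw":1,"tx":0,"ty":0,"tz":-0.13,"yaw":0},{"jaw":1,"tx":0,"ty":0,"tz":-0.2,"yaw":0},{"jaw":1,"tx":0,"ty":0,"tz":-0.27,"yaw":0},{"jaw":1,"tx":0,"ty":0,"tz":-0.315,"yaw":0},{"jaw":1,"tx":0,"ty":0,"tz":-0.315,"yaw":0},{"jaw":1,"tx":0,"ty":0,"tz":-0.315,"yaw":0}]'
python3 -m handwheel '[{"jaw":1,"tx":0.01,"ty":0.09,"tz":0,"yaw":0.1},{"jaw":1,"tx":0.02,"ty":0.18,"tz":0,"yaw":0.2},{"jaw":1,"tx":0.03,"ty":0.27,"tz":0,"yaw":0.3},{"jaw":1,"tx":0.04,"ty":0.36,"tz":0,"yaw":0.42},{"jaw":1,"tx":0.04,"ty":0.437,"tz":0,"yaw":0.545},{"jaw":1,"tx":0.04,"ty":0.437,"tz":0,"yaw":0.545},{"jaw":1,"tx":0.04,"ty":0.437,"tz":0,"yaw":0.545},{"jaw":1,"tx":0.04,"ty":0.437,"tz":0,"yaw":0.545},{"jaw":1,"tx":0.04,"ty":0.437,"tz":0,"yaw":0.545}]'
python3 - <<'E'
from h import *
c=held('y'); ears(c); go(.5959,-.0801,.0405)
E
```

```text
clock: 21.03
tool_pos: [0.4279, -0.1335, 0.0339]
orientation: [180.0, 0.0, 102.8]
ft_force: [0.7, 0.2, 0.5]
width: 0.0852
gripper_force: 0.0
clock: 21.62
tool_pos: [0.429, -0.1341, 0.0352]
orientation: [179.8, 0.2, 102.8]
ft_force: [0.1, -0.6, 7.3]
width: 0.0627
gripper_force: 67.0
clock: 22.2
tool_pos: [0.428, -0.1336, 0.1606]
orientation: [179.9, 0.1, 102.8]
ft_force: [0.6, 1.3, -1.5]
width: 0.0627
gripper_force: 66.6
clock: 22.95
tool_pos: [0.5921, -0.0791, 0.1585]
orientation: [-179.8, -0.0, 87.1]
ft_force: [-0.3, -0.1, -0.5]
width: 0.0629
gripper_force: 66.7
held n 10005 min [-0.0297  0.0056 -0.0292] med [0.0002 0.019  0.0239] max [0.03   0.0197 0.0297]
ears [[0.5994, -0.0069], [0.5972, -0.056], [0.59, -0.2028]]
tx -0.0019 ty 0.0097 tz 0.2962 pos [ 0.5923 -0.0792  0.159 ] dist 0.119
rpy [-1.7989e+02 -1.0000e-02  8.7120e+01] q [-13.7  25.9   0.4  64.6  -0.   79.2] t 23.0 w 0.0628088397426993
```

```bash
python3 -m handwheel '[{"jaw":1,"tx":-0.0005,"ty":0.009,"tz":0.05,"yaw":0},{"jaw":1,"tx":-0.0005,"ty":0.009,"tz":0.1,"yaw":0},{"jaw":1,"tx":-0.0005,"ty":0.009,"tz":0.14,"yaw":0},{"jaw":1,"tx":-0.0005,"ty":0.009,"tz":0.18,"yaw":0},{"jaw":1,"tx":-0.0005,"ty":0.009,"tz":0.22,"yaw":0},{"jaw":1,"tx":-0.0005,"ty":0.009,"tz":0.25,"yaw":0},{"jaw":1,"tx":-0.0005,"ty":0.009,"tz":0.28,"yaw":0},{"jaw":1,"tx":-0.0005,"ty":0.009,"tz":0.297,"yaw":0},{"jaw":1,"tx":-0.0005,"ty":0.009,"tz":0.301,"yaw":0},{"jaw":1,"tx":-0.0005,"ty":0.009,"tz":0.301,"yaw":0}]'
python3 - <<'E'
from h import *
p=get_state(); t=p['tool_pos']
plan((*t,87.1),[(t[0],t[1],.155,87.1),(.429,-.028,.15,89.2)])
E
```

```text
clock: 23.83
tool_pos: [0.5964, -0.0795, 0.0394]
orientation: [-179.9, 0.0, 87.1]
ft_force: [0.3, -0.7, -1.4]
width: 0.0631
gripper_force: 67.3
[0.5964, -0.0795, 0.155, 87.1] tx 0.0000 ty 0.0000 tz -0.2889 yaw -0.0000 rows 2.8
[0.429, -0.028, 0.15, 89.2] tx 0.1075 ty -0.4244 tz 0.0125 yaw -0.0733 rows 4.2
```

```bash
python3 -m handwheel '[{"jaw":-1,"tx":0,"ty":0,"tz":0,"yaw":0},{"jaw":-1,"tx":0,"ty":0,"tz":0,"yaw":0},{"jaw":-1,"tx":0,"ty":0,"tz":0,"yaw":0},{"jaw":-1,"tx":0,"ty":0,"tz":0,"yaw":0},{"jaw":-1,"tx":0,"ty":0,"tz":-0.09,"yaw":0},{"jaw":-1,"tx":0,"ty":0,"tz":-0.18,"yaw":0},{"jaw":-1,"tx":0,"ty":0,"tz":-0.27,"yaw":0},{"jaw":-1,"tx":0,"ty":0,"tz":-0.28,"yaw":0}]'
python3 -m handwheel '[{"jaw":-1,"tx":0.02,"ty":-0.09,"tz":0,"yaw":-0.02},{"jaw":-1,"tx":0.04,"ty":-0.18,"tz":0,"yaw":-0.04},{"jaw":-1,"tx":0.06,"ty":-0.27,"tz":0,"yaw":-0.06},{"jaw":-1,"tx":0.08,"ty":-0.36,"tz":0,"yaw":-0.073},{"jaw":-1,"tx":0.107,"ty":-0.428,"tz":0,"yaw":-0.073},{"jaw":-1,"tx":0.107,"ty":-0.428,"tz":0,"yaw":-0.073},{"jaw":-1,"tx":0.107,"ty":-0.428,"tz":0,"yaw":-0.073},{"jaw":-1,"tx":0.107,"ty":-0.428,"tz":0,"yaw":-0.073},{"jaw":-1,"tx":0.107,"ty":-0.428,"tz":0,"yaw":-0.073}]'
python3 - <<'E'
from h import *
c=shot('wrist'); tops(c); p=get_state(); t=p['tool_pos']
plan((*t,p['orientation'][2]),[(.429,-.028,.034,89.2),(.429,-.028,.16,89.2),(.5984,-.0320,.16,87.1)])
E
```

```text
clock: 24.5
tool_pos: [0.6017, -0.0802, 0.1586]
orientation: [179.3, 0.1, 87.2]
ft_force: [1.0, -0.9, 0.2]
width: 0.0858
gripper_force: 0.0
clock: 25.25
tool_pos: [0.4305, -0.0286, 0.1516]
orientation: [179.9, 0.0, 89.2]
ft_force: [0.6, 0.1, -0.2]
width: 0.0855
gripper_force: 0.0
575 c [599.2  -6.7] [ 4.5 72.4] 87.4 z 0.0661 bgr [166. 175. 177.]
3698 c [429.2 -28.2] [40.4 64. ] 89.5 z 0.0636 bgr [104. 118. 169.]
5777 c [595. -99.] [92.5 72.3] 87.0 z 0.0673 bgr [151. 201. 196.]
[0.429, -0.028, 0.034, 89.2] tx 0.0015 ty -0.0035 tz 0.2936 yaw 0.0011 rows 2.8
[0.429, -0.028, 0.16, 89.2] tx 0.0000 ty 0.0000 tz -0.3150 yaw -0.0000 rows 3.0
[0.5984, -0.032, 0.16, 87.1] tx -0.0041 ty 0.4236 tz -0.0000 yaw 0.0733 rows 4.1
```

```bash
python3 -m handwheel '[{"jaw":-1,"tx":0.003,"ty":-0.003,"tz":0.08,"yaw":0},{"jaw":-1,"tx":0.003,"ty":-0.003,"tz":0.16,"yaw":0},{"jaw":-1,"tx":0.003,"ty":-0.003,"tz":0.24,"yaw":0},{"jaw":-1,"tx":0.003,"ty":-0.003,"tz":0.28,"yaw":0},{"jaw":-1,"tx":0.003,"ty":-0.003,"tz":0.294,"yaw":0},{"jaw":-1,"tx":0.003,"ty":-0.003,"tz":0.294,"yaw":0},{"jaw":-1,"tx":0.003,"ty":-0.003,"tz":0.294,"yaw":0}]'
python3 -m handwheel '[{"jaw":1,"tx":0,"ty":0,"tz":0,"yaw":0},{"jaw":1,"tx":0,"ty":0,"tz":0,"yaw":0},{"jaw":1,"tx":0,"ty":0,"tz":0,"yaw":0},{"jaw":1,"tx":0,"ty":0,"tz":0,"yaw":0},{"jaw":1,"tx":0,"ty":0,"tz":0,"yaw":0},{"jaw":1,"tx":0,"ty":0,"tz":0,"yaw":0},{"jaw":1,"tx":0,"ty":0,"tz":0,"yaw":0}]'
python3 -m handwheel '[{"jaw":1,"tx":0,"ty":0,"tz":-0.06,"yaw":0},{"jaw":1,"tx":0,"ty":0,"tz":-0.13,"yaw":0},{"jaw":1,"tx":0,"ty":0,"tz":-0.2,"yaw":0},{"jaw":1,"tx":0,"ty":0,"tz":-0.27,"yaw":0},{"jaw":1,"tx":0,"ty":0,"tz":-0.315,"yaw":0},{"jaw":1,"tx":0,"ty":0,"tz":-0.315,"yaw":0},{"jaw":1,"tx":0,"ty":0,"tz":-0.315,"yaw":0}]'
python3 -m handwheel '[{"jaw":1,"tx":0,"ty":0.09,"tz":0,"yaw":0.02},{"jaw":1,"tx":0,"ty":0.18,"tz":0,"yaw":0.04},{"jaw":1,"tx":0,"ty":0.27,"tz":0,"yaw":0.06},{"jaw":1,"tx":-0.002,"ty":0.36,"tz":0,"yaw":0.073},{"jaw":1,"tx":-0.002,"ty":0.424,"tz":0,"yaw":0.073},{"jaw":1,"tx":-0.002,"ty":0.424,"tz":0,"yaw":0.073},{"jaw":1,"tx":-0.002,"ty":0.424,"tz":0,"yaw":0.073},{"jaw":1,"tx":-0.002,"ty":0.424,"tz":0,"yaw":0.073},{"jaw":1,"tx":-0.002,"ty":0.424,"tz":0,"yaw":0.073}]'
python3 - <<'E'
from h import *
c=held('r'); ears(c); go(.5984,-.0312,.0405)
E
```

```text
clock: 25.88
tool_pos: [0.4286, -0.0272, 0.034]
orientation: [180.0, 0.0, 89.2]
ft_force: [0.2, -0.4, 0.3]
width: 0.0854
gripper_force: 0.0
clock: 26.47
tool_pos: [0.4295, -0.0273, 0.0352]
orientation: [179.8, 0.1, 89.2]
ft_force: [0.7, -0.5, 6.4]
width: 0.0631
gripper_force: 66.5
clock: 27.05
tool_pos: [0.4287, -0.0271, 0.1606]
orientation: [179.8, 0.0, 89.3]
ft_force: [0.9, -0.2, -2.2]
width: 0.0628
gripper_force: 67.0
clock: 27.8
tool_pos: [0.5952, -0.0297, 0.1585]
orientation: [-179.8, -0.0, 87.2]
ft_force: [-0.1, -0.1, -1.5]
width: 0.0626
gripper_force: 66.9
held n 9855 min [-0.0296  0.0057 -0.0287] med [0.0002 0.0186 0.0236] max [0.0298 0.0193 0.0297]
ears [[0.5997, -0.0066], [0.5926, -0.1535]]
tx -0.0034 ty 0.0083 tz 0.2961 pos [ 0.5954 -0.0297  0.159 ] dist 0.118
rpy [-1.7989e+02 -1.0000e-02  8.7150e+01] q [-8.9 25.8  0.1 64.5 -0.  83.9] t 27.85 w 0.06311033222260153
```

```bash
python3 -m handwheel '[{"jaw":1,"tx":-0.001,"ty":0.008,"tz":0.05,"yaw":0},{"jaw":1,"tx":-0.001,"ty":0.008,"tz":0.1,"yaw":0},{"jaw":1,"tx":-0.001,"ty":0.008,"tz":0.14,"yaw":0},{"jaw":1,"tx":-0.001,"ty":0.008,"tz":0.18,"yaw":0},{"jaw":1,"tx":-0.001,"ty":0.008,"tz":0.22,"yaw":0},{"jaw":1,"tx":-0.001,"ty":0.008,"tz":0.25,"yaw":0},{"jaw":1,"tx":-0.001,"ty":0.008,"tz":0.28,"yaw":0},{"jaw":1,"tx":-0.001,"ty":0.008,"tz":0.297,"yaw":0},{"jaw":1,"tx":-0.001,"ty":0.008,"tz":0.301,"yaw":0},{"jaw":1,"tx":-0.001,"ty":0.008,"tz":0.301,"yaw":0}]'
python3 -m handwheel '[{"jaw":-1,"tx":0,"ty":0,"tz":0,"yaw":0},{"jaw":-1,"tx":0,"ty":0,"tz":0,"yaw":0},{"jaw":-1,"tx":0,"ty":0,"tz":0,"yaw":0},{"jaw":-1,"tx":0,"ty":0,"tz":0,"yaw":0},{"jaw":-1,"tx":0,"ty":0,"tz":-0.09,"yaw":0},{"jaw":-1,"tx":0,"ty":0,"tz":-0.18,"yaw":0},{"jaw":-1,"tx":0,"ty":0,"tz":-0.27,"yaw":0},{"jaw":-1,"tx":0,"ty":0,"tz":-0.28,"yaw":0}]'
python3 -m handwheel '[{"jaw":-1,"tx":0.68,"ty":-0.405,"tz":-0.25,"yaw":0},{"jaw":-1,"tx":0.68,"ty":-0.405,"tz":-0.25,"yaw":0},{"jaw":-1,"tx":0.68,"ty":-0.405,"tz":-0.25,"yaw":0},{"jaw":-1,"tx":0.68,"ty":-0.405,"tz":-0.25,"yaw":0},{"jaw":-1,"tx":0.68,"ty":-0.405,"tz":-0.25,"yaw":0},{"jaw":-1,"tx":0.68,"ty":-0.405,"tz":-0.25,"yaw":0},{"jaw":-1,"tx":0.68,"ty":-0.405,"tz":-0.25,"yaw":0},{"jaw":-1,"tx":0.68,"ty":-0.405,"tz":-0.25,"yaw":0},{"jaw":-1,"tx":0.68,"ty":-0.405,"tz":-0.25,"yaw":0},{"jaw":-1,"tx":0.68,"ty":-0.405,"tz":-0.25,"yaw":0}]'
python3 - <<'E'
from h import *
go(.45,.32,.1); c=shot('wrist','w3'); P=cloud(c)
px=c['pixels'].astype(int); B,G,Rr=px[...,0],px[...,1],px[...,2]
m=(Rr>150)&(B<90)&(G<150)&(P[...,1]>.1)&(P[...,0]<.6); Q=P[m]; r=cv2.minAreaRect((Q[Q[:,2]>.02][:,:2]*1000).astype(np.float32)); print('handle',r,np.median(Q,0))
c=shot('scene','s3'); tops(c,.055,.075,60)
E
```

```text
clock: 28.68
tool_pos: [0.5991, -0.0303, 0.0394]
orientation: [-179.9, 0.0, 87.2]
ft_force: [-1.0, 0.6, -1.5]
width: 0.063
gripper_force: 67.4
clock: 29.35
tool_pos: [0.6045, -0.031, 0.1586]
orientation: [179.3, 0.1, 87.2]
ft_force: [1.8, 0.3, 0.2]
width: 0.0857
gripper_force: 0.0
clock: 30.18
tool_pos: [0.4517, 0.2511, 0.2521]
orientation: [179.9, -0.0, 87.4]
ft_force: [0.3, -0.0, -0.2]
width: 0.085
gripper_force: 0.0
tx 0.1715 ty -0.0129 tz 0.3803 pos [0.4517 0.2511 0.2521] dist 0.167
rpy [ 1.7986e+02 -4.0000e-02  8.7400e+01] q [ 22.1  14.4  -2.4  73.1  -0.  114.7] t 30.1833 w 0.08500503826399869
handle ((473.89581298828125, 288.66375732421875), (41.69541931152344, 109.85466003417969), 38.36236572265625) [0.4722082  0.25901832 0.31143419]
244 c [ 319.6 -318. ] [65.3 40.7] 43.5 z 0.063 bgr [178. 140. 242.]
264 c [ 411.7 -456.4] [44.1 62.6] 28.1 z 0.0629 bgr [161.  46. 126.]
284 c [ 318.6 -199.6] [61.6 40.8] 89.2 z 0.0633 bgr [167.  50. 132.]
330 c [ 568.8 -409.8] [44.5 62.7] 88.6 z 0.0667 bgr [ 50.  84. 114.]
387 c [ 566.7 -350. ] [46.2 65. ] 85.9 z 0.0671 bgr [ 51.  86. 116.]
2042 c [ 594.7 -102. ] [202.1  71.2] 86.8 z 0.0666 bgr [171. 193. 202.]
```

View pics/w3.png

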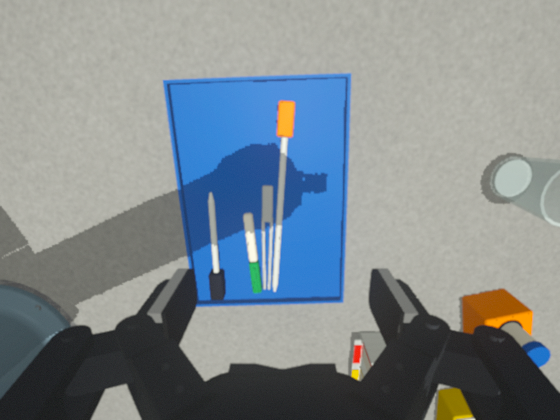

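The picture shows four things in the blue tray. The orange-handled long rod is at (286,118) with its tip at (275,292), and it is the one wanted. The short rod has the black handle (217,285), the marker is at (253,255) and the forceps at (267,235). I'll measure the rod.

```bash
python3 - <<'E'
from h import *
c=load('w3'); P=cloud(c); px=c['pixels'].astype(int)[90:145,265:310]; q=P[90:145,265:310]
m=(px[...,2]>150)&(px[...,0]<110)&(px[...,2]-px[...,0]>80)&(q[...,2]>.018); Q=q[m]
r=cv2.minAreaRect((Q[:,:2]*1000).astype(np.float32)); print('handle',np.round(r[0],1),np.round(r[1],1),r[2],np.median(Q[:,2]))
# shaft centre pixels
g=px=c['pixels'].astype(int); pts=[]
for v in range(145,290,12):
    row=c['pixels'][v,270:295].astype(int); w=np.where(row[:,2]>110)[0]
    if len(w): pts.append((270+w.mean(),v))
S=onz(c,pts,.016); vx,vy,x0,y0=cv2.fitLine(S[:,:2].astype(np.float32),cv2.DIST_HUBER,0,.001,.001).ravel()
print(S[:,:2].round(4).tolist()); print('dir',np.degrees(np.arctan2(vx,vy)),'tip',onz(c,[(275,292)],.014).round(4))
cv2.imwrite('pics/w3c.png',cv2.resize(c['pixels'][85:305,160:355],None,fx=2.7,fy=2.7,interpolation=cv2.INTER_CUBIC))
s=load('s3'); P=cloud(s); px=s['pixels'].astype(int); m=(px[...,2]>180)&(px[...,0]<90)&(px[...,1]<150)&(P[...,1]>.1)&(P[...,0]<.58)&(P[...,2]>.018)&(P[...,2]<.04); Q=P[m]; r=cv2.minAreaRect((Q[:,:2]*1000).astype(np.float32)); print('scene handle',r)
E
```

```text
handle [459.4 324. ] [40.  18.4] 83.97716522216797 0.024042431344392434
[[0.4561, 0.2931], [0.4548, 0.2784], [0.4529, 0.2634], [0.4516, 0.248], [0.4454, 0.2325], [0.4437, 0.2163], [0.4435, 0.1997], [0.4406, 0.1828], [0.4398, 0.1653], [0.4381, 0.1473], [0.4366, 0.1288], [0.4344, 0.1099], [0.4341, 0.0902]]
dir 6.655252 tip [[0.4344 0.0839 0.014 ]]
scene handle ((461.9104919433594, 325.05560302734375), (39.98881912231445, 20.959928512573242), 86.50078582763672)
```

View pics/w3c.png

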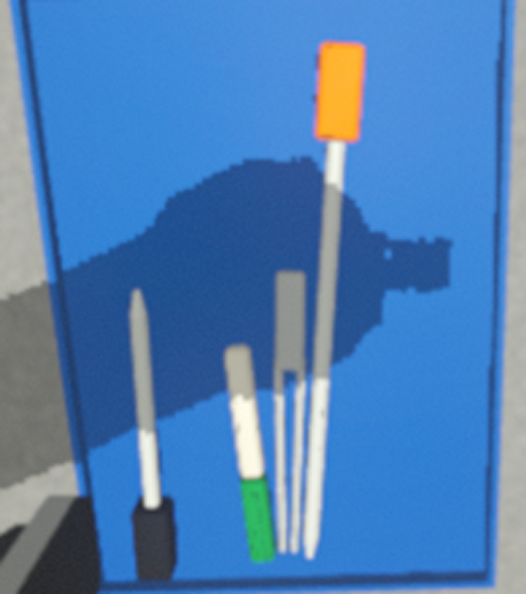

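The crop confirms the rod: orange handle (340,92), shaft running down to its tip (310,553). No other thing has an orange handle. I'll plan the grasp.

```bash
python3 - <<'E'
from h import *
P=cloud(load('s3')); z=P[...,2]
for n,b in (('right of rack',(.64,.9,-.35,.12)),('beaker',(.62,.9,.12,.4))):
    m=(z>.03)&(z<.13)&(P[...,0]>b[0])&(P[...,0]<b[1])&(P[...,1]>b[2])&(P[...,1]<b[3]); Q=P[m]; print(n,len(Q),Q.min(0).round(3) if len(Q) else '',Q.max(0).round(3) if len(Q) else '')
p=get_state(); t=p['tool_pos']; print(p['orientation'])
plan((*t,p['orientation'][2]),[(.4594,.324,.10,84.05),(.4594,.324,.0065,84.05),(.4594,.324,.2,84.05),(.6132,.264,.2,87.15),(.6132,.264,.068,87.15)])
E
```

```text
right of rack 4718 [ 0.705 -0.251  0.03 ] [0.812 0.067 0.113]
beaker 833 [0.726 0.203 0.03 ] [0.798 0.273 0.099]
[1.79983871e+02 3.35460902e-02 8.71568180e+01]
[0.4594, 0.324, 0.1, 84.05] tx 0.1884 ty 0.0087 tz 0.3770 yaw 0.1084 rows 4.0
[0.4594, 0.324, 0.0065, 84.05] tx 0.0000 ty 0.0000 tz 0.2337 yaw -0.0000 rows 2.2
[0.4594, 0.324, 0.2, 84.05] tx 0.0000 ty 0.0000 tz -0.4838 yaw -0.0000 rows 4.6
[0.6132, 0.264, 0.2, 87.15] tx -0.1093 ty 0.3980 tz -0.0000 yaw -0.1082 rows 4.0
[0.6132, 0.264, 0.068, 87.15] tx 0.0000 ty 0.0000 tz 0.3300 yaw -0.0000 rows 3.2
```

Clear of neighbours. I'll go above the handle and check it from close by.

```bash
python3 -m handwheel '[{"jaw":-1,"tx":0.1884,"ty":0.0087,"tz":0.1,"yaw":0.1084},{"jaw":-1,"tx":0.1884,"ty":0.0087,"tz":0.2,"yaw":0.1084},{"jaw":-1,"tx":0.1884,"ty":0.0087,"tz":0.3,"yaw":0.1084},{"jaw":-1,"tx":0.1884,"ty":0.0087,"tz":0.377,"yaw":0.1084},{"jaw":-1,"tx":0.1884,"ty":0.0087,"tz":0.377,"yaw":0.1084},{"jaw":-1,"tx":0.1884,"ty":0.0087,"tz":0.377,"yaw":0.1084},{"jaw":-1,"tx":0.1884,"ty":0.0087,"tz":0.377,"yaw":0.1084}]'
python3 - <<'E'
from h import *
c=shot('wrist','w4'); P=cloud(c); px=c['pixels'].astype(int)
m=(px[...,2]>130)&(px[...,0]<110)&(px[...,2]-px[...,0]>70)&(P[...,2]>.018)&(P[...,2]<.035)&(P[...,1]>.2); Q=P[m]
r=cv2.minAreaRect((Q[:,:2]*1000).astype(np.float32)); print('handle',len(Q),np.round(r[0],1),np.round(r[1],1),r[2],np.median(Q[:,2]))
go(.4594,.324,.0065)
E
```

```text
clock: 30.87
tool_pos: [0.4589, 0.3225, 0.099]
orientation: [-179.8, 0.1, 83.9]
ft_force: [-0.2, 0.6, -0.3]
width: 0.0852
gripper_force: 0.0
handle 1263 [459.6 324.5] [40.8 19.1] 84.6486587524414 0.023958618034640083
tx 0.0015 ty -0.0022 tz 0.2356 pos [0.4602 0.3233 0.1007] dist 0.094
rpy [1.7998e+02 1.0000e-02 8.3930e+01] q [ 28.6  24.2 -11.3  54.4  -0.  124.7] t 30.9167 w 0.08514740888132194
```

```bash
python3 -m handwheel '[{"jaw":-1,"tx":0.003,"ty":-0.001,"tz":0.08,"yaw":-0.005},{"jaw":-1,"tx":0.003,"ty":-0.001,"tz":0.15,"yaw":-0.005},{"jaw":-1,"tx":0.003,"ty":-0.001,"tz":0.2,"yaw":-0.005},{"jaw":-1,"tx":0.003,"ty":-0.001,"tz":0.225,"yaw":-0.005},{"jaw":-1,"tx":0.003,"ty":-0.001,"tz":0.234,"yaw":-0.005},{"jaw":-1,"tx":0.003,"ty":-0.001,"tz":0.234,"yaw":-0.005}]'
python3 -m handwheel '[{"jaw":1,"tx":0,"ty":0,"tz":0,"yaw":0},{"jaw":1,"tx":0,"ty":0,"tz":0,"yaw":0},{"jaw":1,"tx":0,"ty":0,"tz":0,"yaw":0},{"jaw":1,"tx":0,"ty":0,"tz":0,"yaw":0},{"jaw":1,"tx":0,"ty":0,"tz":0,"yaw":0},{"jaw":1,"tx":0,"ty":0,"tz":0,"yaw":0},{"jaw":1,"tx":0,"ty":0,"tz":0,"yaw":0},{"jaw":1,"tx":0,"ty":0,"tz":0,"yaw":0},{"jaw":1,"tx":0,"ty":0,"tz":0,"yaw":0},{"jaw":1,"tx":0,"ty":0,"tz":0,"yaw":0}]'
```

```text
clock: 31.42
tool_pos: [0.4599, 0.3256, 0.0076]
orientation: [179.9, -0.0, 84.2]
ft_force: [-0.8, 0.3, 0.3]
width: 0.0856
gripper_force: 0.0
clock: 32.25
tool_pos: [0.4594, 0.3259, 0.0074]
orientation: [179.9, -0.0, 84.2]
ft_force: [-1.0, 0.5, 5.8]
width: 0.0186
gripper_force: 59.9
```

```bash
python3 -m handwheel '[{"jaw":1,"tx":0,"ty":0,"tz":-0.04,"yaw":0},{"jaw":1,"tx":0,"ty":0,"tz":-0.1,"yaw":0},{"jaw":1,"tx":0,"ty":0,"tz":-0.17,"yaw":0},{"jaw":1,"tx":0,"ty":0,"tz":-0.25,"yaw":0},{"jaw":1,"tx":0,"ty":0,"tz":-0.33,"yaw":0},{"jaw":1,"tx":0,"ty":0,"tz":-0.33,"yaw":0},{"jaw":1,"tx":0,"ty":0,"tz":-0.33,"yaw":0}]'
python3 -m handwheel '[{"jaw":1,"tx":-0.02,"ty":0.08,"tz":0,"yaw":-0.02},{"jaw":1,"tx":-0.04,"ty":0.16,"tz":0,"yaw":-0.05},{"jaw":1,"tx":-0.06,"ty":0.24,"tz":0,"yaw":-0.08},{"jaw":1,"tx":-0.085,"ty":0.32,"tz":0,"yaw":-0.105},{"jaw":1,"tx":-0.11,"ty":0.395,"tz":0,"yaw":-0.105},{"jaw":1,"tx":-0.11,"ty":0.395,"tz":0,"yaw":-0.105},{"jaw":1,"tx":-0.11,"ty":0.395,"tz":0,"yaw":-0.105},{"jaw":1,"tx":-0.11,"ty":0.395,"tz":0,"yaw":-0.105},{"jaw":1,"tx":-0.11,"ty":0.395,"tz":0,"yaw":-0.105}]'
python3 - <<'E'
from h import *
go(.6132,.264,.0704)
for n in('scene','side'):
    c=shot(n,'rod_'+n); e=ears(c); P=cloud(c)
    T=toolT(); D=(P-T[:3,3]); y=D[...,1]
    m=(abs(P[...,2]-T[2,3])<.03)&(y<-.02)&(y>-.27)&(abs(D[...,0]+.03)<.05)
    Q=P[m]; print(n,len(Q))
    if len(Q)>10:
        b=np.polyfit(Q[:,1],Q[:,0],1); bz=np.polyfit(Q[:,1],Q[:,2],1); print('ymin',Q[:,1].min(),'slope x',b[0],'slope z',bz[0],'at tip',np.polyval(b,Q[:,1].min()),np.polyval(bz,Q[:,1].min()))
c=load('rod_scene'); q=proj(c,[[.6,.03,.14],[.6,.27,.14]]); print(q)
u0,v0=q.mean(0).astype(int); cv2.imwrite('pics/rodc.png',cv2.resize(c['pixels'][150:330,200:440],None,fx=3.2,fy=3.2,interpolation=cv2.INTER_CUBIC))
E
```

```text
clock: 32.83
tool_pos: [0.4602, 0.3264, 0.1403]
orientation: [179.8, -0.1, 84.2]
ft_force: [0.6, -0.2, -1.9]
width: 0.0185
gripper_force: 59.1
clock: 33.58
tool_pos: [0.6097, 0.2662, 0.1372]
orientation: [-179.8, 0.1, 87.3]
ft_force: [-0.3, 1.0, -1.3]
width: 0.0187
gripper_force: 59.3
tx -0.0048 ty 0.0096 tz 0.1671 pos [0.6097 0.2662 0.1372] dist 0.067
rpy [-1.7982e+02  5.0000e-02  8.7260e+01] q [ 18.1  34.6  11.4  67.1   0.  110.9] t 33.5833 w 0.0186761347195403
ears [[0.5897, -0.1998], [0.5921, -0.1504], [0.5949, -0.1015], [0.5976, -0.0537], [0.6004, -0.0043]]
scene 446
ymin 0.029288421373909163 slope x 0.050687739754814394 slope z 0.004078958553265457 at tip 0.6003082222414851 0.1457170620506998
ears [[0.5925, -0.1967], [0.5952, -0.1498], [0.5964, -0.1007], [0.5982, -0.0501], [0.6011, -0.0021]]
side 150
ymin 0.030244138245960173 slope x 0.05211198427917281 slope z 0.0006442796470813785 at tip 0.5987568452073303 0.14510895547331576
[[311.66172668 236.80156833]
 [416.58417413 298.29751773]]
```

View pics/rodc.png

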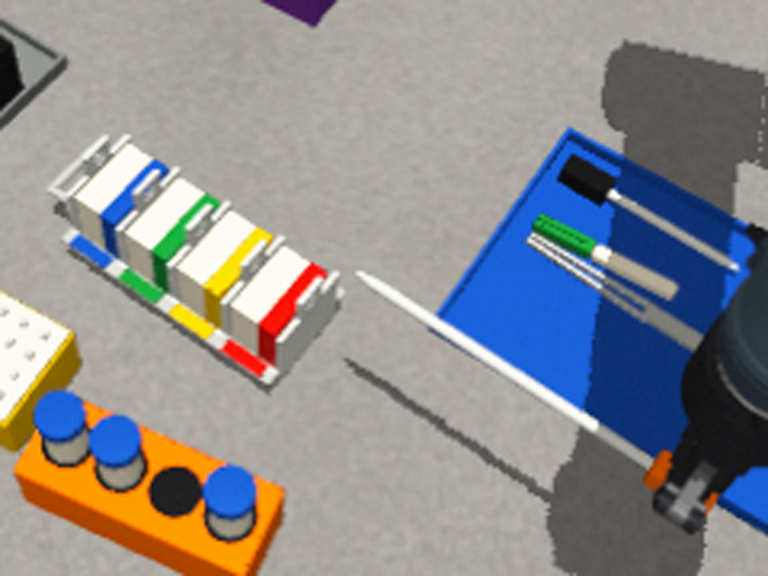

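The crop shows the rod held level, its tip at (360,275), in front of the first ear at (325,290) with the rack full. I'll lower to hole height and compare the shaft with the ears.

```bash
python3 -m handwheel '[{"jaw":1,"tx":-0.003,"ty":0.009,"tz":0.05,"yaw":0.004},{"jaw":1,"tx":-0.003,"ty":0.009,"tz":0.1,"yaw":0.004},{"jaw":1,"tx":-0.003,"ty":0.009,"tz":0.14,"yaw":0.004},{"jaw":1,"tx":-0.003,"ty":0.009,"tz":0.16,"yaw":0.004},{"jaw":1,"tx":-0.003,"ty":0.009,"tz":0.167,"yaw":0.004},{"jaw":1,"tx":-0.003,"ty":0.009,"tz":0.167,"yaw":0.004},{"jaw":1,"tx":-0.003,"ty":0.009,"tz":0.167,"yaw":0.004},{"jaw":1,"tx":-0.003,"ty":0.009,"tz":0.167,"yaw":0.004}]'
python3 - <<'E'
from h import *
go(.6132,.264,.0704)
for n in('scene','side'):
    c=shot(n,'rod2_'+n); e=ears(c)
    P=cloud(c); T=toolT(); D=P-T[:3,3]
    m=(abs(P[...,2]-.077)<.02)&(D[...,1]<-.03)&(P[...,1]>.01)&(abs(P[...,0]-.607)<.03); Q=P[m]
    b=np.polyfit(Q[:,1],Q[:,0],1); bz=np.polyfit(Q[:,1],Q[:,2],1); y=Q[:,1].min(); print(n,len(Q),'tip y',y.round(4),'slope',b[0].round(4),bz[0].round(4),'x,z at .05',np.polyval(b,.05).round(4),np.polyval(bz,.05).round(4))
    # expected rod visible: project ideal axis (wrist frame) and shaft pixel centroid
    g=c['pixels']; s=.0497
    for yy in (.05,.1,.15): print('ideal px',proj(c,[[.5996+(yy+.0068)*s,yy,.077]])[0].round(1))
c=load('rod2_scene'); cv2.imwrite('pics/rod2.png',cv2.resize(c['pixels'][200:300,270:400],None,fx=5.5,fy=5.5,interpolation=cv2.INTER_CUBIC))
E
```

```text
clock: 34.35
tool_pos: [0.6161, 0.2649, 0.0734]
orientation: [179.9, -0.0, 87.1]
ft_force: [-0.1, 0.3, -2.1]
width: 0.0184
gripper_force: 59.4
tx -0.0027 ty -0.0071 tz 0.0074 pos [0.6161 0.2649 0.0734] dist 0.004
rpy [ 1.7986e+02 -5.0000e-02  8.7100e+01] q [ 17.9  37.1   6.1  58.9  -0.  110.8] t 34.35 w 0.0184105506318157
ears [[0.5902, -0.1991], [0.5923, -0.151], [0.5946, -0.1022], [0.5964, -0.0536], [0.5997, -0.0042], [0.6065, 0.0387]]
scene 366 tip y 0.0274 slope 0.05 0.0043 x,z at .05 0.6073 0.0818
ideal px [316.6 256.2]
ideal px [335.7 268.9]
ideal px [355.4 281.9]
ears [[0.5922, -0.1988], [0.5949, -0.1483], [0.5968, -0.1014], [0.5988, -0.0492], [0.6011, -0.0015]]
side 150 tip y 0.0277 slope 0.0513 0.0078 x,z at .05 0.6056 0.08
ideal px [253.1 232.6]
ideal px [244.7 244.2]
ideal px [235.8 256.5]
```

View pics/rod2.png

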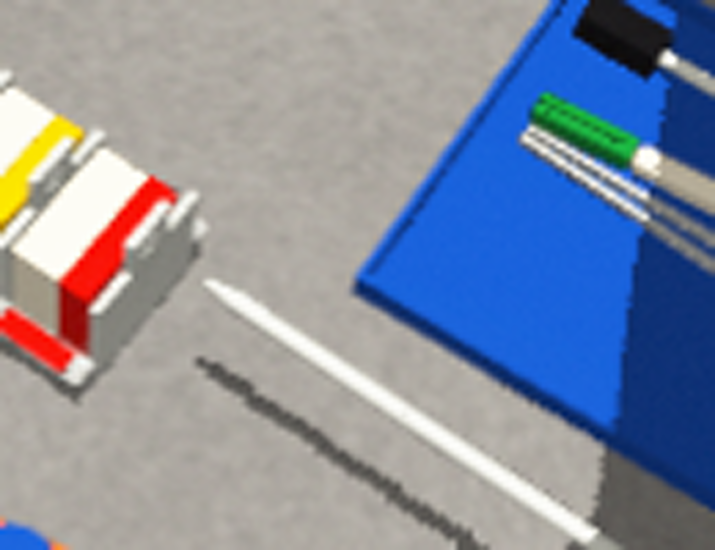

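```bash
python3 -m handwheel '[{"jaw":1,"tx":0,"ty":-0.0075,"tz":0.0075,"yaw":0},{"jaw":1,"tx":0,"ty":-0.0075,"tz":0.0075,"yaw":0},{"jaw":1,"tx":0,"ty":-0.0075,"tz":0.0075,"yaw":0},{"jaw":1,"tx":0,"ty":-0.0075,"tz":0.0075,"yaw":0},{"jaw":1,"tx":0,"ty":-0.0075,"tz":0.0075,"yaw":0},{"jaw":1,"tx":0,"ty":-0.0075,"tz":0.0075,"yaw":0}]'
cat >> h.py <<'E'
def rod(tag=None):
    s=get_state(); t=s['tool_pos']; print('tcp',t.round(4),'line dx %.4f'%(t[0]-(.5996+(t[1]+.0068)*.0497)),'rpy',np.round(s['orientation'],2),'F',s['ft_force'].round(1))
    for n in('scene','side'):
        c=shot(n,tag and tag+n); P=cloud(c); D=P-t
        e=ears(c)[:,:2]; e=e[(e[:,1]<.01)]; 
        b0=np.polyfit(e[:,1],e[:,0],1)
        m=(abs(P[...,2]-.077)<.02)&(D[...,1]<-.03)&(P[...,1]>.01)&(abs(P[...,0]-.607)<.03); Q=P[m]
        if len(Q)<20: continue
        b=np.polyfit(Q[:,1],Q[:,0],1); bz=np.polyfit(Q[:,1],Q[:,2],1); print(n,'tip y',Q[:,1].min().round(4),'slope',b[0].round(4),b0[0].round(4),bz[0].round(4),'dx,z at .05',(np.polyval(b,.05)-np.polyval(b0,.05)).round(4),np.polyval(bz,.05).round(4))
E
python3 - <<'E'
from h import *
rod()
E
```

```text
clock: 34.95
tool_pos: [0.6123, 0.2646, 0.0689]
orientation: [180.0, 0.0, 87.1]
ft_force: [-0.5, 0.1, -0.9]
width: 0.0188
gripper_force: 59.4
tcp [0.6123 0.2646 0.0689] line dx -0.0008 rpy [179.99   0.    87.09] F [-0.5  0.1 -0.9]
ears [[0.59, -0.2005], [0.5928, -0.1507], [0.5949, -0.1018], [0.5975, -0.0531], [0.6001, -0.0041]]
scene tip y 0.0277 slope 0.049 0.0506 0.0038 dx,z at .05 0.0008 0.0774
ears [[0.5921, -0.1974], [0.5946, -0.1478], [0.5966, -0.1006], [0.5989, -0.052], [0.6015, -0.0026]]
side tip y 0.0374 slope 0.0508 0.0478 0.0075 dx,z at .05 -0.0022 0.0759
```

```bash
python3 -m handwheel '[{"jaw":1,"tx":0,"ty":0.002,"tz":-0.0055,"yaw":0},{"jaw":1,"tx":0,"ty":0.002,"tz":-0.0055,"yaw":0},{"jaw":1,"tx":0,"ty":0.002,"tz":-0.0055,"yaw":0},{"jaw":1,"tx":0,"ty":0.002,"tz":-0.0055,"yaw":0},{"jaw":1,"tx":0,"ty":0.002,"tz":-0.0055,"yaw":0}]'
python3 - <<'E'
from h import *
rod()
E
```

```text
clock: 35.47
tool_pos: [0.613, 0.2646, 0.0711]
orientation: [180.0, 0.0, 87.1]
ft_force: [-0.2, 0.4, -1.8]
width: 0.0185
gripper_force: 59.4
tcp [0.613  0.2646 0.0711] line dx -0.0001 rpy [180.     0.    87.09] F [-0.2  0.4 -1.8]
ears [[0.5893, -0.1998], [0.593, -0.1504], [0.5949, -0.1016], [0.5978, -0.0534], [0.5993, -0.0041], [0.6033, 0.0384]]
scene tip y 0.0262 slope 0.0513 0.051 0.0036 dx,z at .05 0.0015 0.0796
ears [[0.5924, -0.198], [0.5937, -0.1484], [0.596, -0.1003], [0.5983, -0.0507], [0.6008, -0.0036]]
side tip y 0.0288 slope 0.049 0.044 0.0093 dx,z at .05 -0.0002 0.0776
```

```bash
python3 -m handwheel '[{"jaw":1,"tx":-0.03,"ty":0,"tz":0,"yaw":0},{"jaw":1,"tx":-0.055,"ty":0,"tz":0,"yaw":0},{"jaw":1,"tx":-0.07,"ty":0,"tz":0,"yaw":0},{"jaw":1,"tx":-0.085,"ty":0,"tz":0,"yaw":0},{"jaw":1,"tx":-0.1,"ty":0,"tz":0,"yaw":0},{"jaw":1,"tx":-0.115,"ty":0,"tz":0,"yaw":0},{"jaw":1,"tx":-0.13,"ty":0,"tz":0,"yaw":0},{"jaw":1,"tx":-0.13,"ty":0,"tz":0,"yaw":0}]'
python3 - <<'E'
from h import *
rod('ins')
c=load('insscene'); cv2.imwrite('pics/ins.png',cv2.resize(c['pixels'][200:300,240:370],None,fx=5.5,fy=5.5,interpolation=cv2.INTER_CUBIC))
E
```

```text
clock: 36.23
tool_pos: [0.6103, 0.2113, 0.0711]
orientation: [-180.0, 0.0, 87.0]
ft_force: [-0.6, -0.2, -1.0]
width: 0.0186
gripper_force: 59.4
tcp [0.6103 0.2113 0.0711] line dx -0.0002 rpy [-1.7999e+02  4.0000e-02  8.7020e+01] F [-0.6 -0.2 -1. ]
ears [[0.5893, -0.1994], [0.5919, -0.151], [0.5955, -0.1021], [0.598, -0.0535], [0.5995, 0.0118]]
scene tip y 0.0106 slope 0.054 0.0609 -0.0007 dx,z at .05 -0.0003 0.0802
ears [[0.5921, -0.198], [0.5946, -0.1499], [0.5967, -0.1], [0.5977, -0.0508], [0.6009, 0.0208]]
side tip y 0.0109 slope 0.0574 0.0387 -0.0044 dx,z at .05 0.0001 0.0789
```

View pics/ins.png

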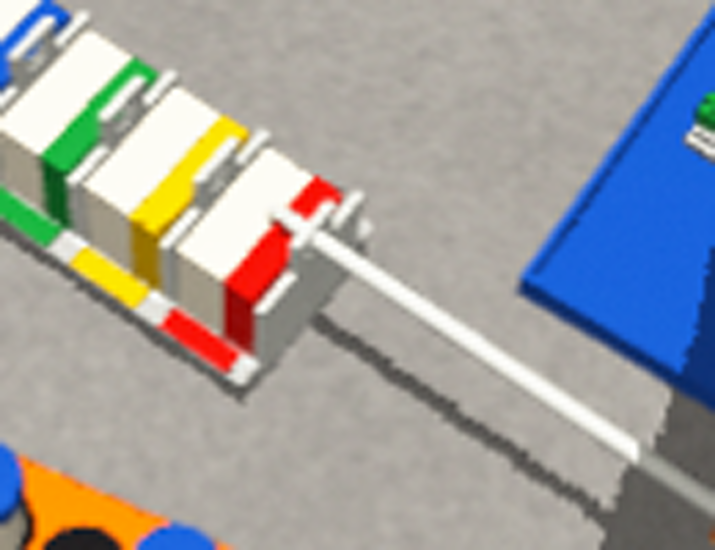

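The tip is through the first ear at (290,215) and the contact force is near zero. I'll continue.

```bash
python3 -m handwheel '[{"jaw":1,"tx":-0.03,"ty":0,"tz":0,"yaw":-0.003},{"jaw":1,"tx":-0.06,"ty":0,"tz":0,"yaw":-0.003},{"jaw":1,"tx":-0.09,"ty":0.0005,"tz":0,"yaw":-0.003},{"jaw":1,"tx":-0.12,"ty":0.0005,"tz":0,"yaw":-0.003},{"jaw":1,"tx":-0.15,"ty":0.0005,"tz":0,"yaw":-0.003},{"jaw":1,"tx":-0.18,"ty":0.0005,"tz":0,"yaw":-0.003},{"jaw":1,"tx":-0.21,"ty":0.001,"tz":0,"yaw":-0.003},{"jaw":1,"tx":-0.23,"ty":0.001,"tz":0,"yaw":-0.003},{"jaw":1,"tx":-0.23,"ty":0.001,"tz":0,"yaw":-0.003},{"jaw":1,"tx":-0.23,"ty":0.001,"tz":0,"yaw":-0.003}]'
python3 - <<'E'
from h import *
s=get_state(); t=s['tool_pos']; print('tcp',t.round(4),'line dx %.4f'%(t[0]-(.5996+(t[1]+.0068)*.0497)),'rpy',np.round(s['orientation'],2),'F',s['ft_force'].round(1),s['torque'].round(2))
E
```

```text
clock: 37.17
tool_pos: [0.6061, 0.1203, 0.0711]
orientation: [180.0, -0.0, 87.1]
ft_force: [0.3, -0.3, -1.6]
width: 0.0184
gripper_force: 59.4
tcp [0.6061 0.1203 0.0711] line dx 0.0002 rpy [ 1.800e+02 -2.000e-02  8.712e+01] F [ 0.3 -0.3 -1.6] [0.04 0.01 0.01]
```

```bash
python3 -m handwheel '[{"jaw":1,"tx":-0.03,"ty":0,"tz":0,"yaw":0},{"jaw":1,"tx":-0.06,"ty":0,"tz":0,"yaw":0},{"jaw":1,"tx":-0.09,"ty":0,"tz":0,"yaw":0},{"jaw":1,"tx":-0.12,"ty":0,"tz":0,"yaw":0},{"jaw":1,"tx":-0.15,"ty":0,"tz":0,"yaw":0},{"jaw":1,"tx":-0.18,"ty":0,"tz":0,"yaw":0},{"jaw":1,"tx":-0.21,"ty":0,"tz":0,"yaw":0},{"jaw":1,"tx":-0.235,"ty":0,"tz":0,"yaw":0},{"jaw":1,"tx":-0.235,"ty":0,"tz":0,"yaw":0},{"jaw":1,"tx":-0.235,"ty":0,"tz":0,"yaw":0}]'
python3 -m handwheel '[{"jaw":1,"tx":-0.01,"ty":0,"tz":0,"yaw":0},{"jaw":1,"tx":-0.0175,"ty":0,"tz":0,"yaw":0},{"jaw":1,"tx":-0.0225,"ty":0,"tz":0,"yaw":0},{"jaw":1,"tx":-0.0225,"ty":0,"tz":0,"yaw":0}]'
python3 - <<'E'
from h import *
s=get_state(); t=s['tool_pos']; print('tcp',t.round(4),'line dx %.4f'%(t[0]-(.5996+(t[1]+.0068)*.0497)),'rpy',np.round(s['orientation'],2),'F',s['ft_force'].round(1),s['torque'].round(2))
for n in('scene','side'):
    c=shot(n,'h_'+n); P=cloud(c); px=c['pixels'].astype(int)
    m=(px[...,2]>120)&(px[...,0]<100)&(px[...,1]<160)&(px[...,1]>50)&(px[...,2]-px[...,0]>60)&(P[...,2]>.06)&(P[...,2]<.1)&(abs(P[...,0]-.6)<.03)&(abs(P[...,1]-.02)<.05); Q=P[m]; print(n,len(Q),Q.min(0).round(4),Q.max(0).round(4))
    m=(P[...,2]>.07)&(P[...,2]<.095)&(abs(P[...,0]-.59)<.03)&(P[...,1]<-.195)&(P[...,1]>-.26); Q=P[m]; print(' tip end y',np.sort(Q[:,1])[:5].round(4))
E
```

```text
clock: 38.0
tool_pos: [0.6014, 0.0262, 0.0711]
orientation: [180.0, -0.0, 87.1]
ft_force: [-0.1, -0.1, -1.7]
width: 0.0188
gripper_force: 59.4
clock: 38.33
tool_pos: [0.601, 0.0181, 0.0711]
orientation: [180.0, -0.0, 87.2]
ft_force: [0.6, 1.1, -1.5]
width: 0.0183
gripper_force: 59.4
tcp [0.601  0.0181 0.0711] line dx 0.0002 rpy [ 1.80e+02 -3.00e-02  8.72e+01] F [ 0.6  1.1 -1.5] [ 0.07 -0.    0.02]
scene 77 [ 0.5878 -0.0258  0.0629] [0.6296 0.0383 0.0998]
 tip end y [-0.2187 -0.2169 -0.2155 -0.2136 -0.2129]
side 78 [ 0.5704 -0.021   0.0607] [0.6183 0.0426 0.0898]
 tip end y [-0.2168 -0.2108 -0.2043 -0.2012 -0.2006]
```

```bash
python3 -m handwheel '[{"jaw":1,"tx":-0.004,"ty":0,"tz":0,"yaw":0},{"jaw":1,"tx":-0.008,"ty":0,"tz":0,"yaw":0},{"jaw":1,"tx":-0.008,"ty":0,"tz":0,"yaw":0},{"jaw":1,"tx":-0.008,"ty":0,"tz":0,"yaw":0}]'
python3 -m handwheel '[{"jaw":1,"tx":-0.002,"ty":0,"tz":0,"yaw":0},{"jaw":1,"tx":-0.004,"ty":0,"tz":0,"yaw":0},{"jaw":1,"tx":-0.004,"ty":0,"tz":0,"yaw":0},{"jaw":1,"tx":-0.004,"ty":0,"tz":0,"yaw":0}]'
python3 -m handwheel '[{"jaw":1,"tx":-0.002,"ty":0,"tz":0,"yaw":0},{"jaw":1,"tx":-0.004,"ty":0,"tz":0,"yaw":0},{"jaw":1,"tx":-0.004,"ty":0,"tz":0,"yaw":0},{"jaw":1,"tx":-0.004,"ty":0,"tz":0,"yaw":0}]'
```

```text
clock: 38.77
tool_pos: [0.6009, 0.0181, 0.0712]
orientation: [180.0, -0.4, 87.3]
ft_force: [0.9, 10.0, -0.8]
width: 0.0184
gripper_force: 59.4
clock: 39.1
tool_pos: [0.6009, 0.018, 0.0712]
orientation: [180.0, -0.6, 87.4]
ft_force: [0.8, 13.5, -0.2]
width: 0.0184
gripper_force: 59.4
clock: 39.43
tool_pos: [0.6009, 0.018, 0.0713]
orientation: [180.0, -0.7, 87.4]
ft_force: [0.9, 17.6, -0.0]
width: 0.0186
gripper_force: 59.4
```

The handle is home: force builds with no motion, and the tip is about 17 mm past the last ear. I'll ease off, release, lift away and check.

```bash
python3 -m handwheel '[{"jaw":1,"tx":0.015,"ty":0,"tz":0,"yaw":0},{"jaw":1,"tx":0.015,"ty":0,"tz":0,"yaw":0},{"jaw":1,"tx":0.015,"ty":0,"tz":0,"yaw":0}]'
python3 -m handwheel '[{"jaw":-1,"tx":0,"ty":0,"tz":0,"yaw":0},{"jaw":-1,"tx":0,"ty":0,"tz":0,"yaw":0},{"jaw":-1,"tx":0,"ty":0,"tz":0,"yaw":0},{"jaw":-1,"tx":0,"ty":0,"tz":0,"yaw":0},{"jaw":-1,"tx":0,"ty":0,"tz":0,"yaw":0},{"jaw":-1,"tx":0,"ty":0,"tz":0,"yaw":0},{"jaw":-1,"tx":0,"ty":0,"tz":-0.08,"yaw":0},{"jaw":-1,"tx":0,"ty":0,"tz":-0.16,"yaw":0},{"jaw":-1,"tx":0,"ty":0,"tz":-0.24,"yaw":0},{"jaw":-1,"tx":0,"ty":0,"tz":-0.3,"yaw":0}]'
python3 -m handwheel '[{"jaw":-1,"tx":-0.05,"ty":-0.1,"tz":-0.1,"yaw":0},{"jaw":-1,"tx":-0.1,"ty":-0.2,"tz":-0.1,"yaw":0},{"jaw":-1,"tx":-0.15,"ty":-0.25,"tz":-0.1,"yaw":0},{"jaw":-1,"tx":-0.15,"ty":-0.25,"tz":-0.1,"yaw":0},{"jaw":-1,"tx":-0.15,"ty":-0.25,"tz":-0.1,"yaw":0},{"jaw":-1,"tx":-0.15,"ty":-0.25,"tz":-0.1,"yaw":0},{"jaw":-1,"tx":-0.15,"ty":-0.25,"tz":-0.1,"yaw":0}]'
python3 - <<'E'
from h import *
c=shot('wrist','fw'); P=cloud(c); px=c['pixels'].astype(int)
m=(px[...,2]>130)&(px[...,0]<100)&(px[...,1]<170)&(px[...,1]>50)&(px[...,2]-px[...,0]>60)&(P[...,2]>.06)&(P[...,2]<.1)&(abs(P[...,0]-.6)<.03)&(abs(P[...,1]-.02)<.06); Q=P[m]; print('wrist handle',len(Q),Q.min(0).round(4),Q.max(0).round(4))
c=shot('scene','fs'); P=cloud(c); px=c['pixels'].astype(int); ears(c)
m=(px[...,2]>170)&(px[...,0]<90)&(px[...,1]<160)&(px[...,1]>50)&(P[...,2]>.06)&(P[...,2]<.1)&(abs(P[...,0]-.6)<.03)&(abs(P[...,1]-.02)<.06); Q=P[m]; print('handle',len(Q),Q.min(0).round(4),Q.max(0).round(4))
m=(P[...,2]>.07)&(P[...,2]<.095)&(abs(P[...,0]-.59)<.03)&(P[...,1]<-.203)&(P[...,1]>-.26); Q=P[m]; print('tip',len(Q),Q.min(0).round(4),np.median(Q,0).round(4))
tops(c,.055,.075,60)
im=c['pixels'][110:310,150:430]; cv2.imwrite('pics/fs_c.png',cv2.resize(im,None,fx=2.8,fy=2.8,interpolation=cv2.INTER_CUBIC))
E
```

```text
clock: 39.68
tool_pos: [0.601, 0.0181, 0.0711]
orientation: [180.0, -0.0, 87.2]
ft_force: [0.5, 3.3, -0.8]
width: 0.0186
gripper_force: 59.4
clock: 40.52
tool_pos: [0.6016, 0.0173, 0.1939]
orientation: [179.9, 0.0, 87.2]
ft_force: [1.2, -0.5, -0.4]
width: 0.0854
gripper_force: 0.0
clock: 41.1
tool_pos: [0.4993, -0.0373, 0.231]
orientation: [179.9, -0.0, 87.2]
ft_force: [0.3, -0.3, -0.6]
width: 0.0853
gripper_force: 0.0
wrist handle 1652 [ 0.57   -0.0268  0.06  ] [0.6299 0.0377 0.0876]
ears [[0.5933, -0.1317], [0.5995, 0.0135]]
handle 222 [ 0.5705 -0.0252  0.0655] [0.6224 0.0392 0.0882]
tip 13 [ 0.587  -0.2183  0.0792] [ 0.5905 -0.2112  0.0811]
245 c [ 319.4 -318.2] [64.5 40.3] 43.4 z 0.0627 bgr [185. 147. 244.]
260 c [ 411.9 -455.5] [47.5 62.6] 23.1 z 0.0629 bgr [168.  48. 132.]
215 c [ 317.9 -204.2] [41.5 54.5] 0.3 z 0.0628 bgr [177.  54. 141.]
337 c [ 568.3 -409.3] [43.3 64.4] 86.5 z 0.0669 bgr [ 52.  87. 116.]
384 c [ 566.6 -351.3] [44.  64.8] 85.8 z 0.0669 bgr [ 53.  90. 121.]
573 c [ 573.  -100.9] [201.6  29.2] 87.8 z 0.0666 bgr [187. 208. 217.]
1244 c [612.2 -82.6] [241.3  38.9] 87.9 z 0.0665 bgr [159. 183. 195.]
```

View pics/fs_c.png

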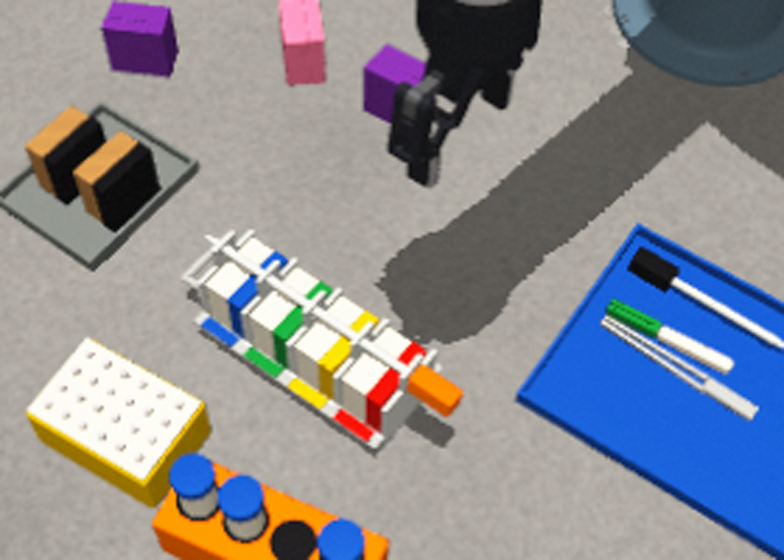

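The rod runs through all five ears with its orange handle (435,390) flush on the first. All four boxes are in their colours' bays, both expired boxes stand in the grey tray, and the other things are untouched. I'll hand in.

```bash
python3 -c "
from rig import *
print(hand_in())"
```

```text
the job is handed in; nothing more can be done
None
```

I handed the job in at about 41 s of the 210 s limit. The last picture shows both expired boxes upright in the grey tray, all four fresh boxes down in their colours' bays, and the rod through all five partitions with its handle against the first. Everything is released and everything else left where it was; the hand-in returned no verdict.

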